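# Gas off and lid on the teapot

### The job

The tea is finished: first turn the gas burner's knob clockwise as far as it goes, so that the gas is off. Then take the steel lid from the sloping wooden rest and set it gently, without dropping it, on the teapot's mouth so that it sits fully seated and level, and let go. The teapot must stay where it stands on the burner, and leave the other things on the table where they are.

Things in the scene. Friction and masses are not known exactly. Their poses are not given: they have to be found in the camera images.
- burner: Portable gas burner, fixed, 255 mm deep (x), 210 mm wide (y), 80 mm high to its deck, 100 mm to the top of its grate. Origin under it at table height, x from its front to its back. The aluminium control panel at the front (-x) slopes down to the front at 28 degrees. A white gas cylinder lies along its +y side.
- gas_knob (a joint): Angle of the burner's knob: 0 = gas off, against its stop, the grip bar lying level across the panel (along the burner's y); grows counter-clockwise as seen looking at the panel, up to 1.5 rad. Starts between 0.8 and 1.3. Friction about 0.06 N m; stays where it is left.
- knob_grip (a point): On the knob's turning axis, 28 mm off the panel: where to grip. The knob is a black bar 50 mm long and 14 mm thick whose top is 40 mm off the panel, on a disc 50 mm across and 5 mm high. z is the turning axis, out of the panel (28 degrees from vertical, leaning to the burner's front); y runs along the bar and turns with it.
- pot_rim (a point): Centre of the mouth of the loose stainless teapot (about 0.55 kg) on the burner's grate, level with its rim, 195 mm above the table; z up. Mouth 96 mm inside, 104 mm outside diameter; pot 95 mm high, 136 mm at the widest. Spout to +y (110 mm out), black loop handle to -y (106 mm out), both lower than the rim.
- rest: Fixed wooden lid rest, 150 mm wide, about 125 mm high at the back. Its board slopes at 35 degrees, facing its front (-x), with two dowels near the lower edge that carry the lid's edge. Origin under its centre at table height.
- lid_grip (a point): Grip point in the black bar on top of the loose steel lid (about 0.17 kg). The bar is 52 mm long (point y), 16 mm thick (point x), and reaches from 9 to 50 mm above the underside of the lid's edge; this point is 32 mm above it. z is the lid's upward axis, which on the rest leans 35 degrees from vertical to the rest's front.
- lid_seat (a point): Centre of the underside of the lid's edge, which comes to lie on the pot's rim; 32 mm below lid_grip, same axes. The lid is a low domed disc, 116 mm across, 4 mm thick at the edge and 9 mm at the bar; a boss 84 mm across reaches 10 mm below the edge's underside and goes into the mouth with 6 mm play each side. Any heading about z will do on the pot.
- glass_a: Green drinking glass, 66 mm across, 95 mm high; origin under its centre. Not to be disturbed.
- glass_b: A second green glass of the same size; origin under its centre. Not to be disturbed.
- jar: Closed white ceramic jar, 84 mm across, 123 mm high; origin under its centre. Not to be disturbed.
- trivet: Slatted wooden trivet, 150 by 142 mm, 18 mm high; origin under its centre. Not to be disturbed.
- tin: Copper tea tin, 70 mm across, 110 mm high; origin under its centre. Not to be disturbed.
- saucer: White ceramic saucer, 110 mm across, 18 mm high; origin under its centre. Not to be disturbed.
Things that resemble listed ones, but are neither listed nor needed, are in the scene too. What is shaped like the part that bears lid_grip but red or turquoise is not meant.

How it is judged:
On the way, in this order (a step that is already met when the one before it is completed fails the run):
1. the gas knob is turned clockwise to its stop (within 0.12 rad) (value of joint gas_knob below 0.12 rad), for 0.2 s.
2. the lid sits on the teapot's mouth (horizontal distance between lid_seat and pot_rim below 0.008 m and z of lid_seat in the frame of pot_rim between -0.003 and 0.003 m and angle between lid_seat's own z axis and vertical below 0.06 rad), for 0.2 s.
At the end, for the whole second after the job is handed in: The gas knob is at its stop (within 0.12 rad of 0); the lid lies on the teapot's mouth, centred within 8 mm, its edge within 3 mm of the rim's height, level within 0.06 rad, released and at rest; the teapot stands upright (0.06 rad) within 25 mm of where it started (all of step 2 and value of joint gas_knob below 0.12 rad and linear speed of lid below 0.02 m/s and angle between pot_rim's own z axis and vertical below 0.06 rad and distance of pot_rim from where it was at the start of the episode below 0.025 m and contact force between the fingers and lid below 0.1 N); the robot touches nothing.
It fails at once if the lid is dropped: it moves faster than 0.6 m/s (a fall of about 18 mm) while not held (contact force between the fingers and lid below 0.1 N and linear speed of lid above 0.6 m/s).
It fails at once if the lid is pressed or struck on the teapot with more than 40 N (contact force between lid and pot above 40 N).
It fails at once if the teapot is pushed more than 25 mm (distance of pot_rim from where it was at the start of the episode above 0.025 m).
It fails at once if a glass, the jar, the trivet, the tin or the saucer is moved more than 30 mm or a glass, the jar or the tin tipped (distance of any of glass_a, glass_b, jar, trivet, tin, saucer from where it was at the start of the episode above 0.03 m or angle between any of glass_a, glass_b, jar, tin's own z axis and vertical above 0.4 rad).
It also fails if it takes over 61 s, if anything falls off the work surface, if the arm or the gripper's body presses on something with over 40 N, if the wrist force passes 120 N, or if a joint passes its speed limit or range.

### The arm

A 6-joint arm with a two-finger parallel gripper is mounted at the origin on the work surface. World frame = base frame: x ahead of the robot, y to its left, z up, the work surface at z = 0. Lengths are in m, angles in rad, forces in N, time in s.
With the tool pointing down it reaches from about 0.3 to 0.875 m from the base axis. Payload 6.4 kg.
Tool frame: the origin (TCP) lies midway between the tips of the shut fingers; the grasp point (between the pads) lies 19 mm behind it; z points along the fingers, y is the direction in which the jaws open and shut (so a half turn about z gives the same grasp; the last joint's range is limited). The gripper opens to 85 mm and grips with 20 to 120 N. Pads are 22 mm wide; open, the fingers measure 114 mm over their backs; the gripper's body (76 mm by 85 mm) begins 54 mm behind the grasp point. The pads swing forward as they close: fully open they stand 13 mm farther back than shut.
Start: joints at [1.059, 0.181, 1.607, -0, 1.354, -0.206], TCP at [0.173, 0.548, 0.208] pointing down, gripper open.
Joint ranges: [-2.99, 2.99], [-0.89, 2.07], [0.3, 2.58], [-1.14, 4.28], [0, 2.63], [-3.12, 3.12]. Speed limits (rad/s): [2.57, 2.57, 3.01, 3.14, 3.14, 3.14].

### API

Orientations are given as a unit quaternion [w, x, y, z].
In Python, from bench import get_obs, camera, hand_in gives the robot as it stands.
- The arm moves only by the tool drive_tool, never from a script. Its argument "deltas" is a list of rows, each a list of 2 entries, a list of its own where there are three numbers: the shift along the world's x, y, z in m, then the turn about the world's z in rad. A call has 1 to 10 rows; each row shifts and turns the pose as measured when the row begins; what a row does not reach is not made up. A row lasts 1/10 s, in which the tool goes at most 50 mm and 8.59 degrees, less where a joint would pass 70% of its speed; a pose out of reach is approached as far as the arm can. A call is refused whole if a number of a shift passes 0.05 or a number of a turn 0.15, either way. A call with a gripper value outside its range is refused whole. "gripper" is the opening, from 0 (shut) to 1 (fully open), set as the call begins (left out, the last holds). The fingers move at their own pace and stop on an object; the grip force is fixed at half the most. Time passes only in rows, so rows that do not move let the fingers close. It gives the time, the measured TCP pose, the force and the opening at its end, in the units of the state.
- get_obs(): the state, without advancing time (a new reading comes with each control period).
- camera(name): name is "scene" or "top" or "wrist"; returns a dict with "frame" (480x640x3 uint8, red, green, blue), "fx", "fy", "cx", "cy" (pixels), "k1" (the pictures are not rectified: a ray, as slopes to the right and down, at radius r is drawn at 1 + k1 r^2 times it, then the intrinsics apply), "eye" and "attitude" of the camera in the world. Camera axes: x right, y down, z forward; pixel columns grow to the right and rows downward; lengths in m; the calibration is good to about 2 mm. A picture is of the moment at which its call begins. There is no depth.
- hand_in(): hands the job in, once; it reports no verdict.
The state is a dict: "time_s": time; "q": joint angles; "dq": joint speeds; "joint_efforts": joint torques, N m; "eef_pos": TCP position; "eef_rot": TCP orientation; "wrist_force": force on the tool from outside, world axes, zero at the start; "torque": the same for the moment, N m; "opening": opening from 0.0 (shut) to 1.0 (fully open).
Only numpy, scipy, OpenCV 4.12 (cv2) and the standard library are available. Lean on these libraries where they do the work, as an engineer would, in place of code of your own. Each camera call takes 0.05 s, during which the arm holds its last target.

## Working session

There is one attempt and no reset: what is moved stays moved. The work goes in short steps, Python scripts to look and compute and a tool call to move; the robot and the scene stay as the last step left them, time stands still between calls to the robot, and variables do not carry over. Pictures are saved under pics/ and viewed, and the job is handed in when it is done.

Besides the shell and the picture viewer there is one more tool, called after "Call:" as name(argument=value, ...), one argument or row to a line, values as JSON. drive_tool: Moves the arm, as the interface text tells. Its arguments: {"type":"object","properties":{"deltas":{"type":"array","items":{"type":"array"}},"gripper":{"type":"number"}},"required":["deltas"]}

```bash
mkdir -p pics; ls
cat > h.py <<'E'
import numpy as np, cv2
from bench import get_obs, camera
def snap(n,f):
    c=camera(n); cv2.imwrite('pics/'+f+'.png',c['frame'][:,:,::-1]); np.save('pics/'+f+'.npy',c,allow_pickle=True); return c
def load(f): return np.load('pics/'+f+'.npy',allow_pickle=True).item()
E
python3 - <<'E'
from h import *
for n in ('scene','top','wrist'):
    c=snap(n,n+'0'); print(n,{k:np.round(v,4) if not isinstance(v,str) else v for k,v in c.items() if k!='frame'})
print(get_obs())
E
```

```text
pics
scene {'fx': np.float64(561.7694), 'fy': np.float64(561.7694), 'cx': np.float64(316.4421), 'cy': np.float64(234.5592), 'k1': np.float64(0.0562), 'eye': array([ 0.8716, -0.521 ,  1.1287]), 'attitude': array([-0.2646,  0.9287,  0.251 , -0.0671])}
top {'fx': np.float64(469.2422), 'fy': np.float64(469.2422), 'cx': np.float64(318.2806), 'cy': np.float64(236.9866), 'k1': np.float64(0.0246), 'eye': array([0.471 , 0.04  , 1.3529]), 'attitude': array([ 0.027 , -0.7051,  0.7077, -0.0366])}
wrist {'fx': np.float64(331.6204), 'fy': np.float64(331.6204), 'cx': np.float64(323.4494), 'cy': np.float64(236.2301), 'k1': np.float64(-0.0159), 'eye': array([0.1082, 0.5686, 0.3721]), 'attitude': array([0.107 , 0.7994, 0.5862, 0.0771])}
{'time_s': 0.15, 'q': array([ 1.05870017e+00,  1.81374500e-01,  1.60777759e+00, -1.32493363e-05,
        1.35375850e+00, -2.06291911e-01]), 'dq': array([ 0.0006002 , -0.0024758 , -0.00121247, -0.00070965, -0.00133794,
       -0.00215418]), 'joint_efforts': array([ 1.06196137e-03, -4.45262182e+01, -3.51695538e+01, -3.24465545e-04,
        5.70403878e-03, -6.57740520e-05]), 'eef_pos': array([0.17287212, 0.54793568, 0.20758915]), 'eef_rot': array([-2.25585523e-04,  1.52305585e-01,  9.88333230e-01, -6.19188604e-04]), 'wrist_force': array([ 0.68782744,  0.45219203, -0.4480591 ]), 'torque': array([-0.03375016,  0.06450201, -0.00776949]), 'opening': 1.003092038727355}
```

View pics/scene0.png

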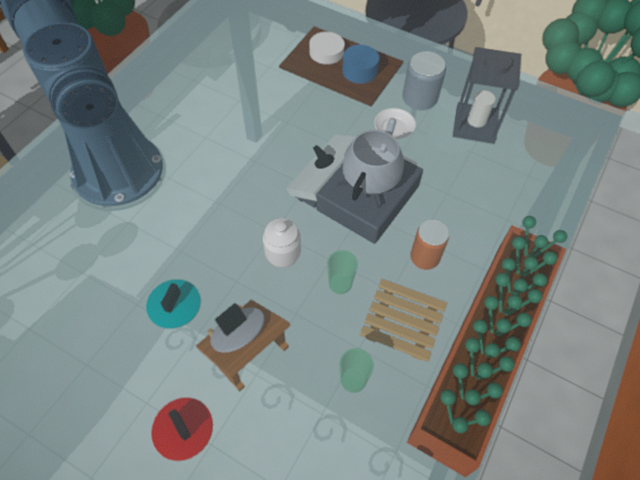

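View pics/top0.png

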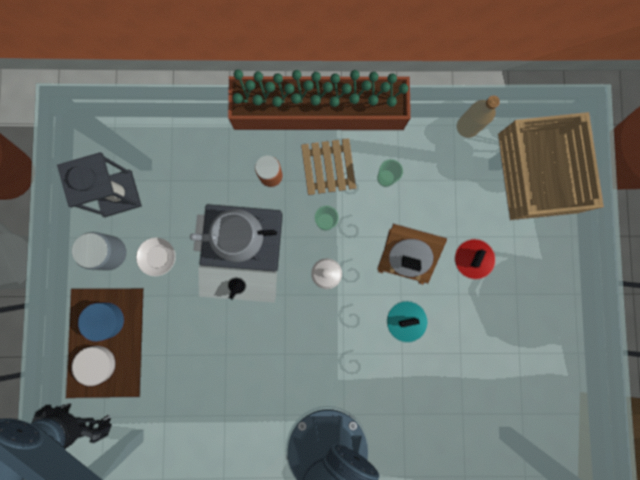

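View pics/wrist0.png

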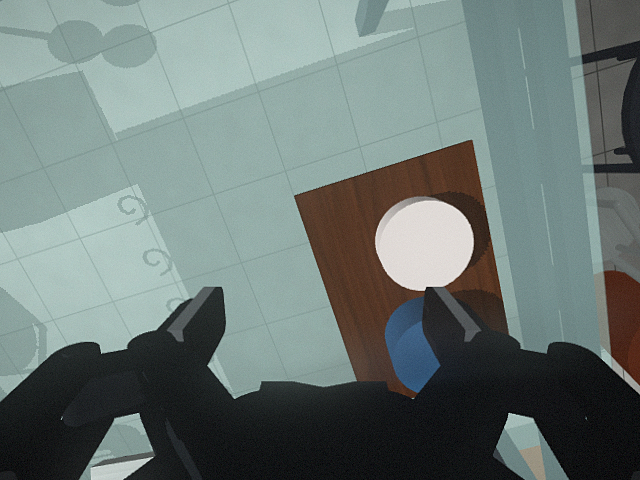

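The top view has world +x up and +y left. It shows the burner with the pot at (235,237), the knob at (237,287), and the rest with the steel lid at (411,258). The red decoy is at (475,259) and the turquoise one at (407,321). Next I'll enlarge crops of both.

Run:
```python
from h import *
t=load('top0')['frame'][:,:,::-1]; s=load('scene0')['frame'][:,:,::-1]
def crop(im,x,y,w,h,k): return cv2.resize(im[y:y+h,x:x+w],None,fx=k,fy=k,interpolation=cv2.INTER_CUBIC)
a=crop(t,190,195,100,110,4);b=crop(t,365,215,100,110,4)
cv2.imwrite('pics/ct.png',np.hstack([a,b]))
a=crop(s,275,115,160,130,2.5);b=crop(s,180,280,160,130,2.5)
cv2.imwrite('pics/cs.png',np.hstack([a,b]))
```

```text
(no output)
```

View pics/ct.png

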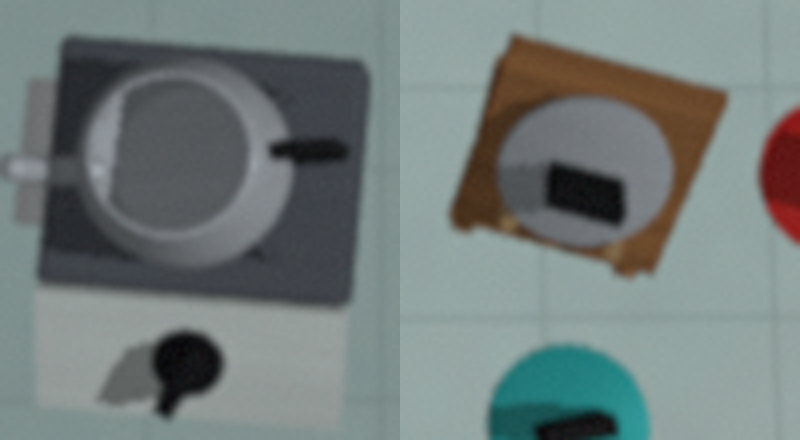

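View pics/cs.png

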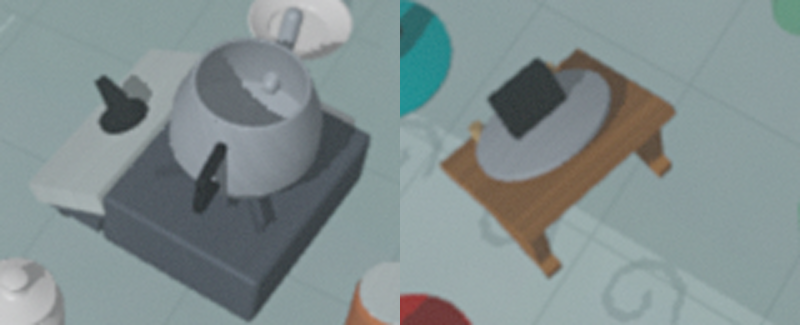

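```bash
cat >> h.py <<'E'
from scipy.spatial.transform import Rotation as R
def rot(c): w,x,y,z=c['attitude']; return R.from_quat([x,y,z,w]).as_matrix()
def ray(c,uv):
    K=np.array([[c['fx'],0,c['cx']],[0,c['fy'],c['cy']],[0,0,1]])
    p=cv2.undistortPoints(np.array(uv,float).reshape(-1,1,2),K,np.array([c['k1'],0,0,0,0.]))[:,0]
    d=np.c_[p,np.ones(len(p))]@rot(c).T
    return np.array(c['eye']),d/np.linalg.norm(d,axis=1)[:,None]
def onz(c,uv,z):
    e,d=ray(c,uv); return e+d*((z-e[2])/d[:,2])[:,None]
def tri(obs):  # [(cam,uv),...]
    A=np.zeros((3,3));b=np.zeros(3);L=[]
    for c,uv in obs:
        e,d=ray(c,[uv]);P=np.eye(3)-np.outer(d[0],d[0]);A+=P;b+=P@e;L.append((P,e))
    x=np.linalg.solve(A,b); return x,[np.linalg.norm(P@(x-e)) for P,e in L]
def proj(c,X):
    K=np.array([[c['fx'],0,c['cx']],[0,c['fy'],c['cy']],[0,0,1]]);Rm=rot(c).T
    r,_=cv2.Rodrigues(Rm); return cv2.projectPoints(np.array(X,float).reshape(-1,1,3),r,-Rm@np.array(c['eye']),K,np.array([c['k1'],0,0,0,0.]))[0][:,0]
E
python3 - <<'E'
from h import *
t=load('top0');s=load('scene0')
o=lambda x,y,p:(x+p[0]/4,y+p[1]/4)
print('burner deck corners z.08',onz(t,[o(190,195,p) for p in ((65,37),(368,62),(350,305),(40,283))],.08).round(3))
print('rim c z.195',onz(t,[o(190,195,(180,150))],.195).round(3))
print('knob disc c',onz(t,[o(190,195,(188,362))],.06).round(3),'bar end',onz(t,[o(190,195,(165,412))],.09).round(3))
lid=[(548,170),(623,195),(622,225),(550,203)]
print('lidbar',onz(t,[(365+(x-400)/4,215+y/4) for x,y in lid],.13).round(3))
rest=[(512,37),(727,95),(640,275),(452,222)]
print('rest',onz(t,[(365+(x-400)/4,215+y/4) for x,y in rest],.1).round(3))
print('glass,jar, tin,saucer',onz(t,[(326,218),(327,272),(268,170),(156,257)],.1).round(3))
print(onz(t,[(326,400)],0), onz(t,[(389,173)],.1))
E
```

```text
burner deck corners z.08 [[0.677 0.328 0.08 ]
 [0.659 0.121 0.08 ]
 [0.493 0.133 0.08 ]
 [0.509 0.342 0.08 ]]
rim c z.195 [[0.587 0.23  0.195]]
knob disc c [[0.455 0.245 0.06 ]] bar end [[0.423 0.255 0.09 ]]
lidbar [[ 0.527 -0.195  0.13 ]
 [ 0.51  -0.244  0.13 ]
 [ 0.491 -0.243  0.13 ]
 [ 0.505 -0.196  0.13 ]]
rest [[ 0.618 -0.178  0.1  ]
 [ 0.578 -0.322  0.1  ]
 [ 0.458 -0.261  0.1  ]
 [ 0.494 -0.136  0.1  ]]
glass,jar, tin,saucer [[0.635 0.002 0.1  ]
 [0.49  0.    0.1  ]
 [0.767 0.158 0.1  ]
 [0.532 0.453 0.1  ]]
[[0.13479784 0.0018449  0.        ]] [[ 0.7580598  -0.17007488  0.1       ]]
```

Call:
drive_tool(
  deltas=[
    [[0.025,-0.03,0.01],0],
    [[0.025,-0.03,0.01],0],
    [[0.025,-0.03,0.01],0],
    [[0.025,-0.03,0.01],0],
    [[0.025,-0.03,0.01],0],
    [[0.025,-0.03,0.0],0],
    [[0.025,-0.03,0.0],0],
    [[0.025,-0.03,0],0],
  ],
  gripper=0,
)

```text
time_s: 0.95
eef_pos: [0.3739, 0.3004, 0.2568]
eef_rot: [-0.001, 0.147, 0.989, -0.002]
wrist_force: [1.8, -0.5, 0.5]
opening: -0.002
```

Run:
```python
from h import *
for n in ('wrist','top'): c=snap(n,n+'1')
print(get_obs()['eef_pos'], onz(load('wrist1'),[(320,240),(320,0),(0,240)],.06))
```

```text
[0.37571724 0.29847242 0.25656463] [[ 0.40521133  0.28565956  0.06      ]
 [ 0.17789335  0.35555094  0.06      ]
 [ 0.29788856 -0.06876582  0.06      ]]
```

View pics/wrist1.png

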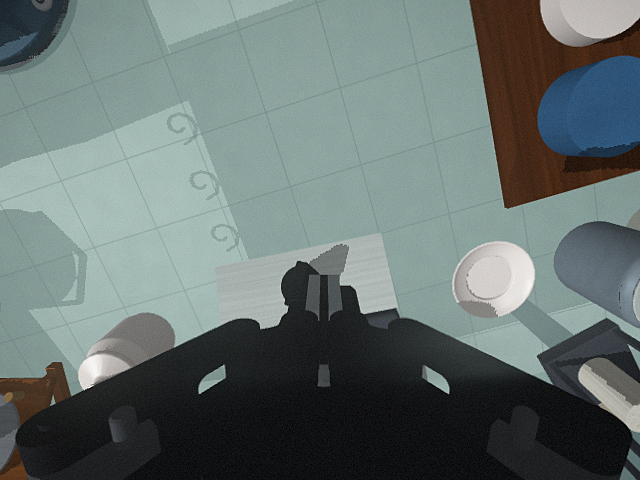

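The wrist image's up direction is world −x, and the fingers hide the knob at (300,285). I'll move forward and up so it shows clear of them.

Call:
drive_tool(
  deltas=[
    [[0.025,-0.012,0.012],0],
    [[0.025,-0.012,0.012],0],
    [[0.025,-0.012,0.012],0],
    [[0.025,-0.012,0.012],0],
    [[0,0,0],0],
  ],
)

```text
time_s: 1.55
eef_pos: [0.4763, 0.2499, 0.3043]
eef_rot: [-0.003, 0.15, 0.989, -0.003]
wrist_force: [-0.3, -0.9, -0.4]
opening: 0.0
```

Run:
```python
from h import *
for n in ('wrist',): c=snap(n,n+'2')
print(get_obs()['eef_pos'])
f=c['frame'][:,:,::-1]
cv2.imwrite('pics/w2c.png',cv2.resize(f[100:340,200:440],None,fx=2.5,fy=2.5,interpolation=cv2.INTER_CUBIC))
```

```text
[0.47450954 0.250606   0.30332175]
```

View pics/w2c.png

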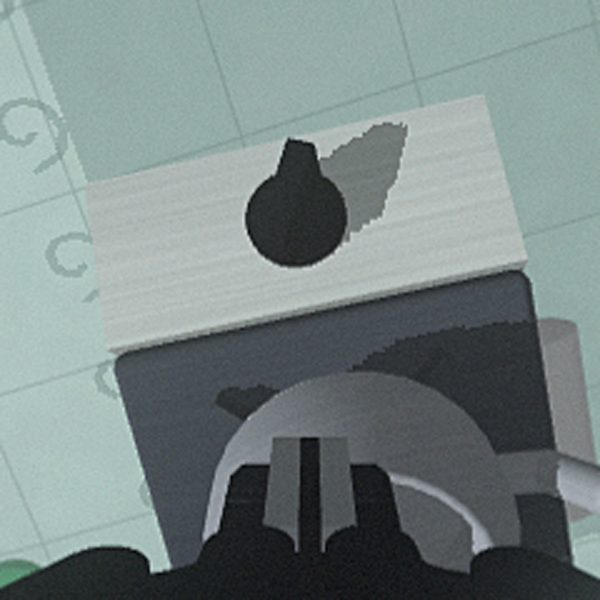

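Run:
```python
from h import *
c=load('wrist2'); t=load('top0')
o=lambda p:(200+p[0]/2.5,100+p[1]/2.5)
print('panel top edge',onz(c,[o((110,352)),o((526,263))],.08).round(4))
print('panel front .035',onz(c,[o((88,183)),o((485,95))],.035).round(4))
print('deck front',onz(c,[o((118,360)),o((524,272))],.08).round(4))
yaw=-0.087
# panel plane
e,d=ray(c,[o((110,352)),o((526,263))]);P=onz(c,[o((110,352)),o((526,263))],.078)
yv=(P[1]-P[0]);yv[2]=0;yv/=np.linalg.norm(yv);xv=np.array([yv[1],-yv[0],0]);print('yaw',np.arctan2(xv[1],xv[0]))
n=np.array([0,0,np.cos(np.radians(28))])-np.sin(np.radians(28))*xv
def onpl(cam,p,off):
    e,d=ray(cam,p);p0=P.mean(0)+off*n;return e+d*((((p0-e)@n)/(d@n)))[:,None]
C=onpl(c,[o((296,219))],.005)[0];print('knob centre',C.round(4),'r',np.linalg.norm(onpl(c,[o((246,219)),o((347,219))],.005)-C,axis=1))
print('front edge',onpl(c,[o((88,183)),o((485,95))],0).round(3))
ends=onpl(c,[o((287,138)),o((316,146))],.040);print('bar end',ends.round(4))
v=ends.mean(0)-(C+.035*n);u=xv*np.cos(np.radians(28))+np.array([0,0,np.sin(np.radians(28))])
print('len',np.linalg.norm(v),'theta',np.arctan2(-v@u,v@yv),'grip',(C+.023*n).round(4))
for th in np.arange(1.2,-.1,-.2):
    b=np.cos(th)*yv-np.sin(th)*u; print(round(th,1),(C+.023*n+.022*b).round(4))
print('top check disc',onpl(t,[(190+188/4,195+362/4)],.005))
```

```text
panel top edge [[0.4873 0.1429 0.08  ]
 [0.5045 0.3472 0.08  ]]
panel front .035 [[0.4074 0.1495 0.035 ]
 [0.4259 0.3563 0.035 ]]
deck front [[0.4923 0.1453 0.08  ]
 [0.5085 0.3453 0.08  ]]
yaw -0.08418960485868839
knob centre [0.4544 0.2483 0.0613] r [0.02490442 0.02504562]
front edge [[0.407 0.15  0.035]
 [0.426 0.356 0.036]]
bar end [[0.4161 0.2565 0.0803]
 [0.4233 0.2681 0.0836]]
len 0.024510215149386855 theta 1.102852209906501 grip [0.4437 0.2492 0.0816]
1.2 [0.4263 0.2587 0.072 ]
1.0 [0.4284 0.2624 0.0729]
0.8 [0.4311 0.2656 0.0742]
0.6 [0.4343 0.2682 0.0758]
0.4 [0.4378 0.27   0.0776]
0.2 [0.4416 0.271  0.0796]
0.0 [0.4455 0.2711 0.0816]
top check disc [[0.45531084 0.24466918 0.06193618]]
```

Two checks on the knob agree: the disc radius comes out at 25 mm and the bar half-length at 24.5 mm. Its angle is θ≈1.10. I'll push the bar's front end with the shut fingers, towards +y and then +x.

Call:
drive_tool(
  deltas=[
    [[-0.025,-0.01,-0.03],0],
    [[-0.025,-0.015,-0.035],0],
    [[-0.02,-0.015,-0.035],0],
    [[0,0,-0.035],0],
    [[0,0,-0.035],0],
    [[0,0,-0.03],0],
    [[0,0,-0.02],0],
    [[0,0,-0.01],0],
    [[0,0,0],0],
  ],
)

```text
time_s: 2.5
eef_pos: [0.3866, 0.2163, 0.0618]
eef_rot: [-0.009, 0.145, 0.989, -0.002]
wrist_force: [-0.6, 0.9, 0.5]
opening: 0.002
```

Call:
drive_tool(
  deltas=[
    [[0.016,0.004,0.008],0],
    [[0.014,0.006,0.002],0],
    [[0.0,0.004,0],0],
    [[0,0,0],0],
  ],
)

```text
time_s: 2.9
eef_pos: [0.4165, 0.2328, 0.0748]
eef_rot: [-0.008, 0.144, 0.989, -0.002]
wrist_force: [-0.4, -0.5, 0.5]
opening: 0.001
```

Run:
```python
from h import *
print(get_obs()['eef_pos'],get_obs()['wrist_force'])
c=snap('scene','scene3');f=c['frame'][:,:,::-1]
cv2.imwrite('pics/s3c.png',cv2.resize(f[60:240,240:440],None,fx=3,fy=3,interpolation=cv2.INTER_CUBIC))
```

```text
[0.41646912 0.23281669 0.07476585] [-0.36736715 -0.48066896  0.5441894 ]
```

View pics/s3c.png

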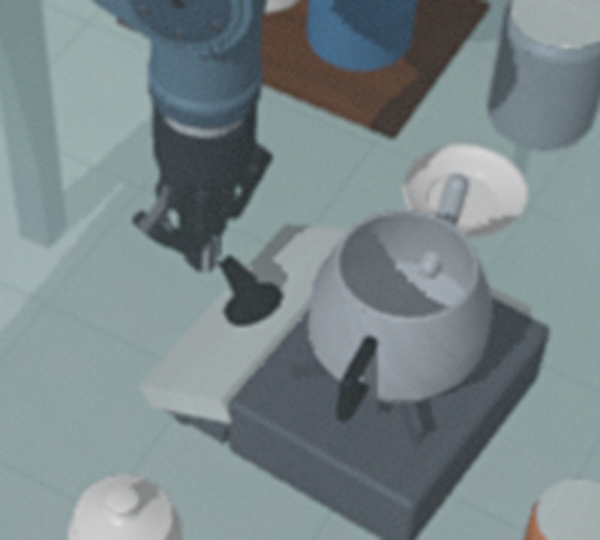

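The fingertips, at crop (205,262), stand on the −y/front side of the bar's front end, at crop (228,262). That's the right side, so I'll sweep.

Call:
drive_tool(
  deltas=[
    [[0.003,0.005,-0.003],0],
    [[0.002,0.006,0],0],
    [[0.001,0.006,0],0],
    [[0.001,0.006,0],0],
    [[0.002,0.005,0],0],
  ],
)

```text
time_s: 3.45
eef_pos: [0.4244, 0.2625, 0.0717]
eef_rot: [-0.008, 0.144, 0.989, -0.002]
wrist_force: [-0.3, -0.7, -0.0]
opening: -0.002
```

Run:
```python
from h import *
c=snap('scene','scene4');f=c['frame'][:,:,::-1]
cv2.imwrite('pics/s4c.png',cv2.resize(f[60:240,240:440],None,fx=3,fy=3,interpolation=cv2.INTER_CUBIC))
```

```text
(no output)
```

View pics/s4c.png

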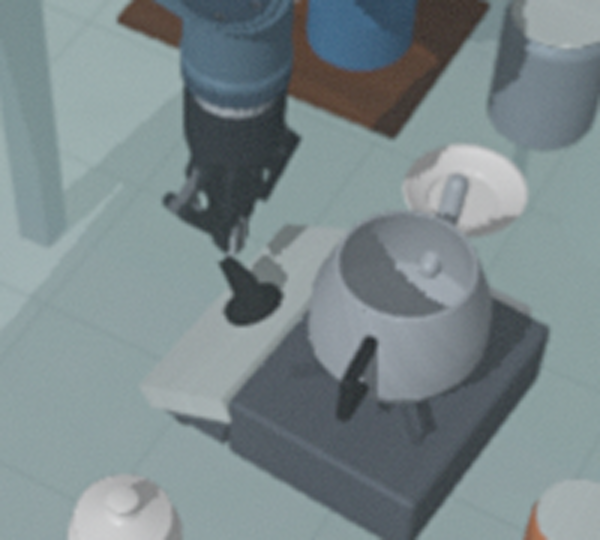

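Run:
```python
from h import *
o=get_obs();print(o['eef_pos'],o['q'])
for n in('scene','top','wrist'):
    c=snap(n,n+'5'); print(n,proj(c,[o['eef_pos'],o['eef_pos']+[0,0,.06],[.4544,.2483,.0613],[.4197,.2623,.082]]).round(1))
f=load('wrist5')['frame'][:,:,::-1]
cv2.imwrite('pics/w5c.png',cv2.resize(f[150:400,180:480],None,fx=2.5,fy=2.4))
f=load('scene5')['frame'][:,:,::-1]
cv2.imwrite('pics/s5c.png',cv2.resize(f[110:190,270:370],None,fx=6,fy=6,interpolation=cv2.INTER_CUBIC))
```

```text
[0.42486981 0.26304667 0.07185058] [ 0.31349809  0.19810996  1.89140106  0.00467728  1.0678694  -0.96981329]
scene [[315.7 147.4]
 [315.9 130.5]
 [323.2 159. ]
 [313.8 144. ]]
top [[229.4 296.9]
 [225.4 297.8]
 [235.7 285.8]
 [229.  299. ]]
wrist [[325.2 278.6]
 [324.9 340.7]
 [315.4 323.7]
 [320.8 277.2]]
```

View pics/w5c.png

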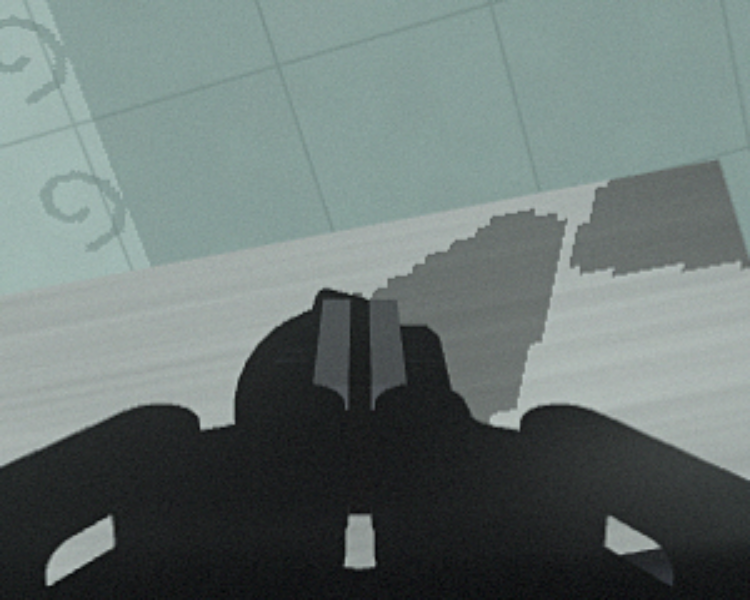

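View pics/s5c.png

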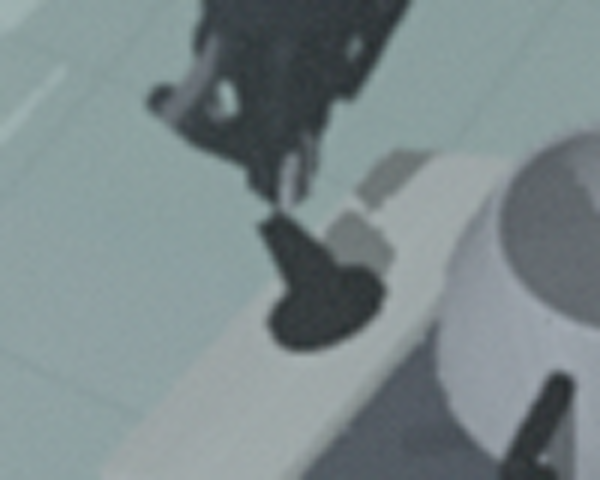

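Run:
```python
from h import *
w=load('wrist2');t=load('top0');s=load('scene0');w5=load('wrist5')
print('corners in w5',proj(w5,[[.4161,.2565,.0803],[.4233,.2681,.0836]]))
f=s['frame'][:,:,::-1]
cv2.imwrite('pics/sk.png',np.hstack([cv2.resize(x['frame'][v:v+40,u:u+50,::-1],None,fx=8,fy=8,interpolation=cv2.INTER_CUBIC) for x,u,v in((s,300,140),(load('scene5'),300,140))]))
cv2.imwrite('pics/tk.png',np.hstack([cv2.resize(x['frame'][v:v+40,u:u+50,::-1],None,fx=8,fy=8,interpolation=cv2.INTER_CUBIC) for x,u,v in((t,210,270),(load('top5'),210,270))]))
```

```text
corners in w5 [[307.72611689 272.60750102]
 [334.01273982 281.84280148]]
```

View pics/sk.png

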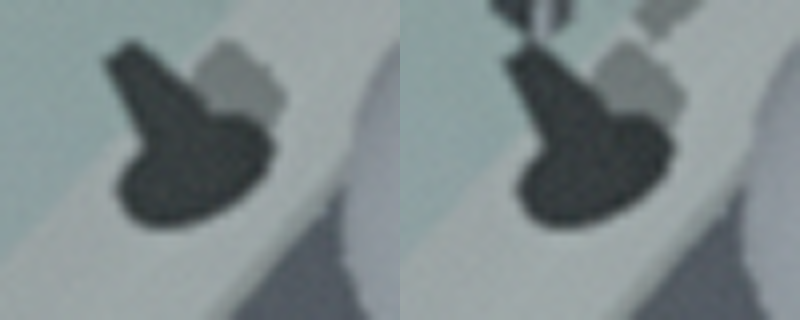

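View pics/tk.png

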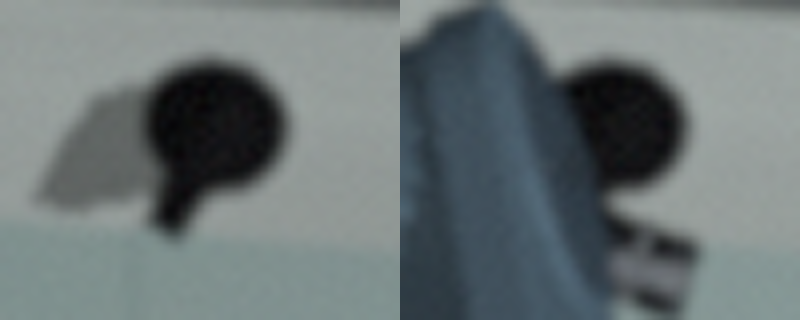

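Run:
```python
from h import *
w=load('wrist2');t=load('top0');s=load('scene0');w5=load('wrist5');s5=load('scene5')
print('A',tri([(w,(314.8,155.2)),(s,(313.4,147.8))]))
print('B',tri([(w,(326.4,158.4)),(s,(316.2,145.2))]))
print('disc',tri([(w,(318.4,187.6)),(s,(300+195/8,140+170/8))]),tri([(w,(318.4,187.6)),(t,(210+217/8,270+123/8))]),proj(s,[[.4544,.2483,.0613]]))
print('mid tip t',tri([(w,(320.6,156.8)),(t,(210+170/8,270+228/8))]))
# panel corners across wrist & scene
print(proj(s,[[.4873,.1429,.08],[.5045,.3472,.08],[.407,.15,.035],[.426,.356,.036]]))
print('fingertip',tri([(w5,(324,275)),(s5,(317,145))]))
```

```text
A (array([0.41846206, 0.25747962, 0.07217132]), [np.float64(0.002623210325484777), np.float64(0.0026232103254847754)])
B (array([0.42347375, 0.26795911, 0.07412724]), [np.float64(0.00015745569932061647), np.float64(0.0001574556993206944)])
disc (array([0.45632194, 0.2485486 , 0.05358723]), [np.float64(0.0013148585009022733), np.float64(0.001314858500902398)]) (array([0.4557668 , 0.24719956, 0.04493212]), [np.float64(0.00036485739095840455), np.float64(0.00036485739095855053)]) [[323.16294069 159.01671647]]
mid tip t (array([0.42006424, 0.26158441, 0.0519783 ]), [np.float64(0.00023106579686142247), np.float64(0.00023106579686150747)])
[[313.00506123 190.28594411]
 [360.9542698  135.09696922]
 [285.72194138 185.61051867]
 [334.19503306 132.67855232]]
fingertip (array([0.42358698, 0.26546624, 0.07612729]), [np.float64(0.003048965038611163), np.float64(0.0030489650386111185)])
```

Run:
```python
from h import *
f=load('scene0')['frame'][:,:,::-1]
cv2.imwrite('pics/sp.png',cv2.resize(f[120:230,270:370],None,fx=6,fy=5.4,interpolation=cv2.INTER_CUBIC))
```

```text
(no output)
```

View pics/sp.png

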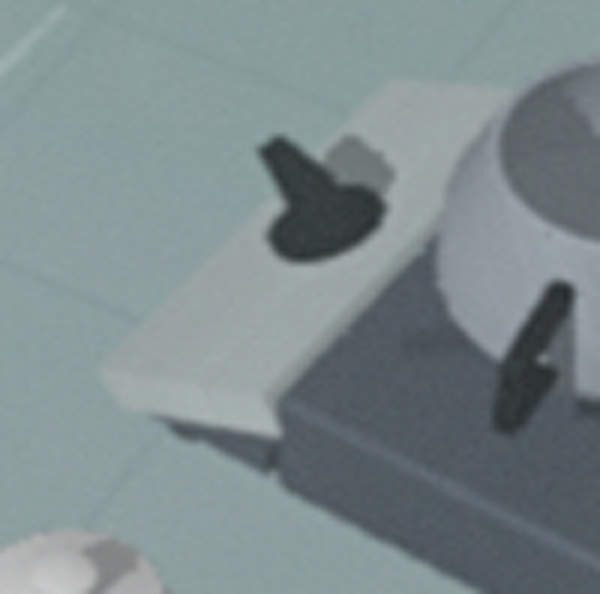

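Run:
```python
from h import *
w=load('wrist2');s=load('scene0')
o=lambda p:(200+p[0]/2.5,100+p[1]/2.5)
print('back -y',tri([(w,o((110,352))),(s,(315.8,195.0))]))
print('front -y',tri([(w,o((88,183))),(s,(287.5,189.4))]))
print('front +y',tri([(w,o((485,95))),(s,(270+395/6,120+80/5.4))]))
print('deck -y front',tri([(w,o((118,360))),(s,(270+288/6,120+405/5.4))]))
```

```text
back -y (array([0.49243968, 0.14057867, 0.06789086]), [np.float64(0.0032512534031820623), np.float64(0.0032512534031821218)])
front -y (array([0.40974822, 0.1478617 , 0.02473488]), [np.float64(0.002734106106974125), np.float64(0.0027341061069742004)])
front +y (array([0.42759738, 0.35919953, 0.02532749]), [np.float64(0.001680698357769287), np.float64(0.0016806983577693376)])
deck -y front (array([0.49724483, 0.14298212, 0.06832609]), [np.float64(0.0029859475875937554), np.float64(0.0029859475875938166)])
```

The knob hasn't moved, and the triangulated bar tip (z≈0.073) sits at fingertip height, so the sweep passed over it. I'll go back, lower the tip by about 15 mm and sweep again, watching the force.

Call:
drive_tool(
  deltas=[
    [[-0.008,-0.012,0.01],0],
    [[-0.005,-0.016,0.0],0],
    [[0,-0.01,-0.01],0],
    [[0,0,-0.012],0],
    [[0,0,-0.006],0],
    [[0,0,0],0],
  ],
)

```text
time_s: 4.25
eef_pos: [0.4108, 0.2223, 0.0508]
eef_rot: [-0.009, 0.145, 0.989, -0.002]
wrist_force: [-0.5, -0.2, 0.2]
opening: 0.0
```

Call:
drive_tool(
  deltas=[
    [[0.005,0.006,0],0],
    [[0.002,0.006,0],0],
    [[0.002,0.006,0],0],
    [[0.0,0.0,0],0],
  ],
)

```text
time_s: 4.65
eef_pos: [0.4186, 0.2407, 0.0495]
eef_rot: [-0.011, 0.144, 0.989, -0.005]
wrist_force: [-1.7, -3.0, 1.9]
opening: 0.001
```

Now there's contact, at about −3 N. Continuing.

Call:
drive_tool(
  deltas=[
    [[0.001,0.006,0.001],0],
    [[0.002,0.006,0.001],0],
    [[0.002,0.006,0.001],0],
    [[0.003,0.005,0.001],0],
  ],
)

```text
time_s: 5.05
eef_pos: [0.42, 0.2623, 0.0509]
eef_rot: [-0.018, 0.143, 0.99, -0.011]
wrist_force: [-4.1, -2.7, 0.4]
opening: 0.001
```

Run:
```python
from h import *
c=snap('scene','scene6');f=c['frame'][:,:,::-1]
cv2.imwrite('pics/s6c.png',cv2.resize(f[110:190,270:370],None,fx=6,fy=6,interpolation=cv2.INTER_CUBIC))
```

```text
(no output)
```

View pics/s6c.png

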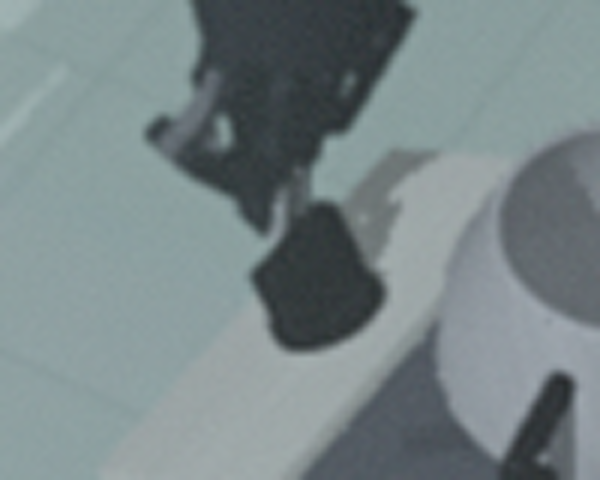

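The knob is turning; the bar is now nearly level. I'll keep pushing towards +x.

Call:
drive_tool(
  deltas=[
    [[0.005,0.003,0.002],0],
    [[0.006,0.001,0.002],0],
    [[0.006,0,0.001],0],
    [[0.005,0,0.001],0],
  ],
)

```text
time_s: 5.5
eef_pos: [0.4205, 0.2651, 0.0512]
eef_rot: [-0.041, 0.14, 0.989, -0.02]
wrist_force: [-17.3, -2.5, 12.2]
opening: -0.001
```

Run:
```python
from h import *
c=snap('scene','scene7');f=c['frame'][:,:,::-1]
cv2.imwrite('pics/s7c.png',cv2.resize(f[110:190,270:370],None,fx=6,fy=6,interpolation=cv2.INTER_CUBIC))
print(get_obs()['wrist_force'])
```

```text
[-19.18458551  -2.82894826  12.84723382]
```

View pics/s7c.png

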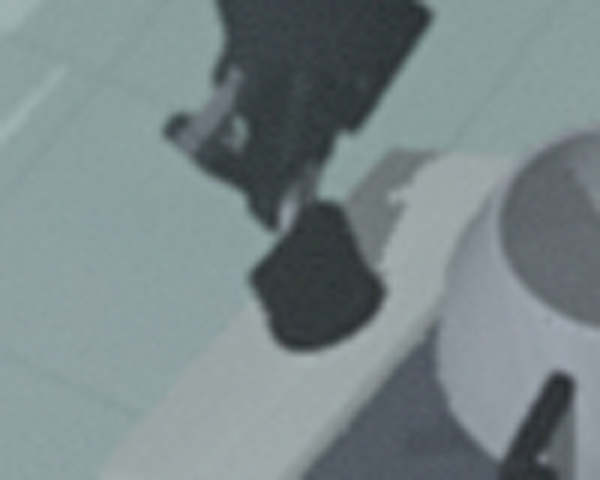

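The force rose to 19 N with no further motion, so it's probably on the stop. Backing off to check.

Call:
drive_tool(
  deltas=[
    [[-0.02,0,0],0],
    [[-0.02,0,0.03],0],
    [[0,0,0.05],0],
    [[0.02,0,0.05],0],
    [[0.03,-0.005,0.05],0],
    [[0.035,-0.005,0.05],0],
    [[0.01,-0.003,0.02],0],
    [[0,0,0],0],
    [[0,0,0],0],
  ],
)

```text
time_s: 6.45
eef_pos: [0.4631, 0.2577, 0.2938]
eef_rot: [-0.038, 0.137, 0.99, -0.018]
wrist_force: [-0.6, -0.3, -0.1]
opening: 0.003
```

Run:
```python
from h import *
c=snap('wrist','wrist8');f=c['frame'][:,:,::-1]
print(get_obs()['eef_pos'],get_obs()['eef_rot'])
cv2.imwrite('pics/w8c.png',cv2.resize(f[100:340,200:440],None,fx=2.5,fy=2.5,interpolation=cv2.INTER_CUBIC))
```

```text
[0.46282138 0.25770538 0.29355347] [-0.03841055  0.13713683  0.98963863 -0.01826203]
```

View pics/w8c.png

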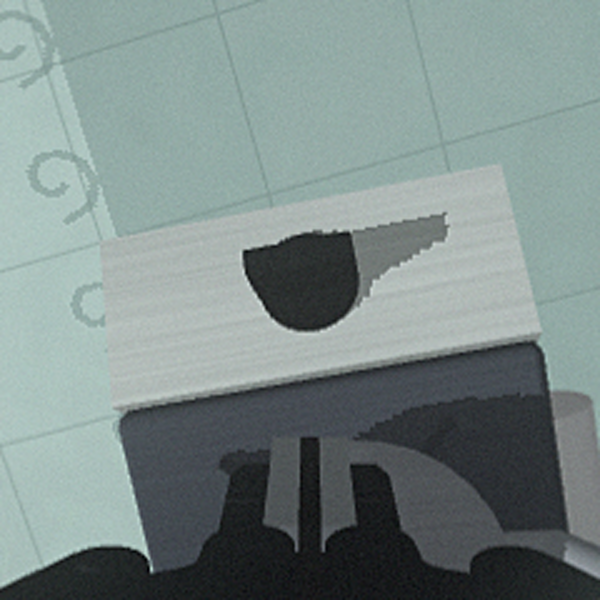

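The bar's edge runs (245,250)→(350,233) in the crop and the panel's edge (103,240)→(500,166). They agree to about 0.03 rad, so the gas is off. On to the lid.

Call:
drive_tool(
  deltas=[
    [[0.01,-0.045,0.01],0],
    [[0.01,-0.045,0],0],
    [[0.01,-0.045,0],0],
    [[0.01,-0.045,0],0],
    [[0.01,-0.045,0],0],
    [[0.01,-0.045,0],0],
    [[0.01,-0.045,0],0],
    [[0.01,-0.045,0],0],
    [[0.01,-0.045,0],0],
    [[0.01,-0.045,0],0],
  ],
  gripper=1,
)

```text
time_s: 7.5
eef_pos: [0.5504, -0.1946, 0.284]
eef_rot: [-0.053, 0.126, 0.99, -0.016]
wrist_force: [0.5, 1.0, -0.1]
opening: 1.0
```

Call:
drive_tool(
  deltas=[
    [[0.0,-0.01,0],0],
    [[0,0,0],0],
    [[0,0,0],0],
  ],
)

```text
time_s: 7.8
eef_pos: [0.5478, -0.2071, 0.2774]
eef_rot: [-0.057, 0.129, 0.99, -0.014]
wrist_force: [-0.6, 0.3, 0.5]
opening: 1.004
```

Run:
```python
from h import *
c=snap('wrist','wrist9');f=c['frame'][:,:,::-1]
print(get_obs()['eef_pos'],get_obs()['eef_rot'])
```

```text
[ 0.54775351 -0.20670203  0.27740157] [-0.05727939  0.12857415  0.98994734 -0.0138572 ]
```

View pics/wrist9.png

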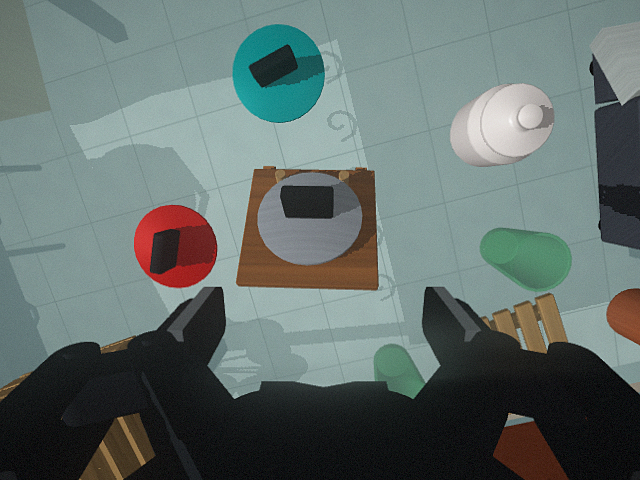

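There are three barred discs: red at (175,247), turquoise at (278,73) and steel grey at (310,218) on the wooden board. The grey one on the sloping rest is the one meant. I'll confirm that enlarged.

Run:
```python
from h import *
f=load('wrist9')['frame'][:,:,::-1]
cv2.imwrite('pics/w9c.png',cv2.resize(f[150:300,220:400],None,fx=4,fy=4,interpolation=cv2.INTER_CUBIC))
f=load('scene0')['frame'][:,:,::-1]
cv2.imwrite('pics/s9c.png',cv2.resize(f[290:400,180:300],None,fx=5,fy=5,interpolation=cv2.INTER_CUBIC))
```

```text
(no output)
```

View pics/w9c.png

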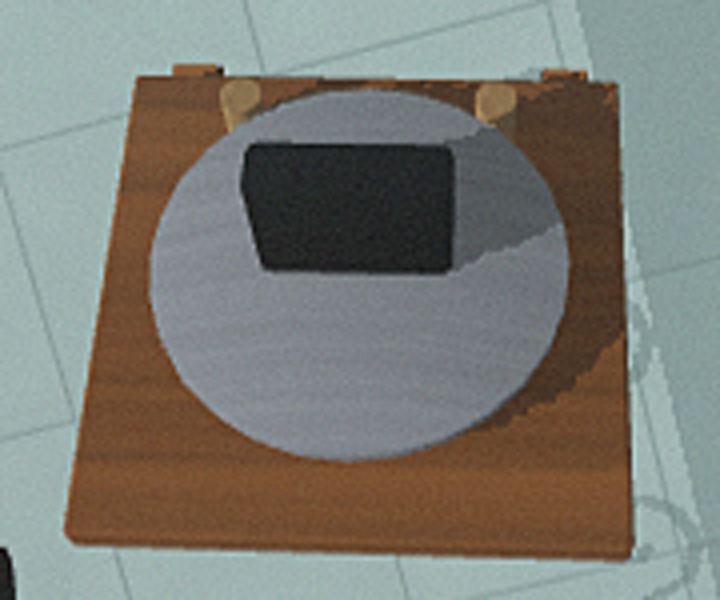

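View pics/s9c.png

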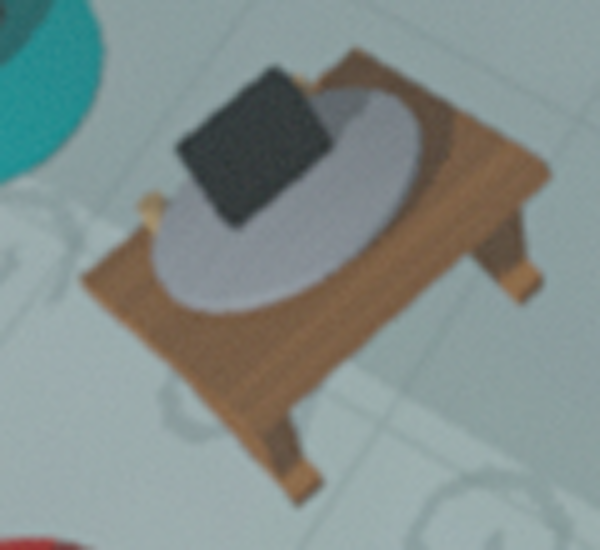

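Run:
```python
from h import *
w=load('wrist9');s=load('scene0');t=load('top0')
W=lambda p:(220+p[0]/4,150+p[1]/4); S=lambda p:(180+p[0]/5,290+p[1]/5)
ew=cv2.fitEllipse(np.array([(149,268),(568,262),(350,461),(175,365),(505,410),(340,89),(205,155),(520,150),(270,105),(440,103),(560,320)],np.float32))
es=cv2.fitEllipse(np.array([(152,258),(175,298),(240,312),(310,288),(380,230),(412,175),(417,125),(385,90),(350,88)],np.float32))
print(ew,es)
L,r=tri([(w,W(ew[0])),(s,S(es[0]))]);print('lid centre',L.round(4),r)
pick={'topfrontL':((248,145),None)}
# bar bottom-back corners: -y & +y
for n,a,b in(('botL',(263,271),(238,228)),('botR',(450,273),(332,145)),('topL(back)',(242,185),(178,152)),):
    print(n,*[x if isinstance(x,list) else x.round(4) for x in tri([(w,W(a)),(s,S(b))])])
# rest: back top corners, board
for n,a,b in(('backL',(68,545),(238,430)),('backR',(632,557),(550,172)),('frontL',(138,78),(82,278)),('frontR',(618,82),(355,48))):
    print(n,tri([(w,W(a)),(s,S(b))])[0].round(4),tri([(w,W(a)),(s,S(b))])[1])
e=onz(w,[W((248,145)),W((450,147))],.14);print(e,np.linalg.norm(e[1]-e[0]))
```

```text
((359.5641174316406, 274.9643249511719), (373.8105163574219, 418.6643981933594), 86.1431655883789) ((286.11572265625, 199.7459716796875), (173.23179626464844, 303.5362854003906), 53.914695739746094)
lid centre [ 0.5304 -0.2274  0.0791] [np.float64(0.0004460985815662519), np.float64(0.0004460985815662919)]
botL [ 0.5231 -0.2504  0.0897] [np.float64(0.0011634428390798776), np.float64(0.0011634428390799487)]
botR [ 0.5357 -0.202   0.0882] [np.float64(1.6450263623317996e-06), np.float64(1.6450263623772296e-06)]
topL(back) [ 0.4984 -0.2447  0.124 ] [np.float64(0.0003977981622519671), np.float64(0.0003977981622519091)]
backL [ 0.5774 -0.3187  0.1121] [np.float64(0.001362543866225988), np.float64(0.001362543866225789)]
backR [ 0.6203 -0.1734  0.1037] [np.float64(0.00014697060930627458), np.float64(0.00014697060930634318)]
frontL [ 0.4586 -0.2835  0.0262] [np.float64(0.0017918002568104105), np.float64(0.0017918002568103498)]
frontR [ 0.4966 -0.1383  0.0186] [np.float64(6.19845239479379e-05), np.float64(6.198452394797144e-05)]
[[ 0.49036795 -0.2377542   0.14      ]
 [ 0.5026594  -0.19268835  0.14      ]] 0.046711987577422134
```

Run:
```python
from h import *
cams={'w':load('wrist9'),'s':load('scene0'),'t':load('top0')}
def cen(c,lo,hi):
    h=cv2.cvtColor(c['frame'],cv2.COLOR_RGB2HSV);m=cv2.inRange(h,lo,hi)
    m=cv2.morphologyEx(m,cv2.MORPH_CLOSE,np.ones((3,3)))
    cs,_=cv2.findContours(m,cv2.RETR_EXTERNAL,cv2.CHAIN_APPROX_NONE)
    k=max(cs,key=cv2.contourArea);k=cv2.convexHull(k);return cv2.fitEllipse(k)
for nm,lo,hi in(('red',(172,150,80),(179,255,255)),('turq',(86,150,60),(96,255,255))):
    E={k:cen(c,lo,hi) for k,c in cams.items()}
    print(nm,{k:tuple(np.round(v[0],1))+tuple(np.round(v[1],1)) for k,v in E.items()})
    for pr in('ws','wt','st','wst'):
        x,r=tri([(cams[k],E[k][0]) for k in pr]);print(pr,x.round(4),np.round(r,4))
```

```text
Traceback (most recent call last):
cv2.error: OpenCV(4.12.0) /io/opencv/modules/imgproc/src/shapedescr.cpp:361: error: (-201:Incorrect size of input array) There should be at least 5 points to fit the ellipse in function 'fitEllipseNoDirect'
```

Run:
```python
from h import *
cams={'w':load('wrist9'),'s':load('scene0'),'t':load('top0')}
rois={'red':{'w':(120,190,110,110),'s':(140,390,85,80),'t':(445,230,60,60)},'turq':{'w':(220,15,120,115),'s':(135,270,75,65),'t':(380,295,55,55)}}
def cen(c,nm,r):
    x,y,w,h=r;f=c['frame'].astype(int);R_,G,B=f[...,0],f[...,1],f[...,2]
    m=((R_-G>60) if nm=='red' else (B-R_>65)&(G-R_>65)).astype(np.uint8)
    k=np.zeros_like(m);k[y:y+h,x:x+w]=m[y:y+h,x:x+w]
    cs,_=cv2.findContours(k,cv2.RETR_EXTERNAL,cv2.CHAIN_APPROX_NONE)
    q=cv2.convexHull(max(cs,key=cv2.contourArea));return cv2.fitEllipse(q)
for nm in rois:
    E={k:cen(c,nm,rois[nm][k]) for k,c in cams.items()}
    print(nm,{k:[round(float(z),1) for z in (*v[0],*v[1])] for k,v in E.items()})
    for pr in('ws','wt','st','wst'):
        x,r=tri([(cams[k],E[k][0]) for k in pr]);print(pr,x.round(4),np.round(r,4))
```

```text
red {'w': [174.9, 245.8, 79.7, 85.7], 's': [181.5, 428.8, 56.8, 65.1], 't': [474.8, 258.8, 38.4, 39.8]}
ws [ 0.5269 -0.4267  0.0046] [0.0012 0.0012]
wt [ 0.5275 -0.4314 -0.0027] [0.0012 0.0012]
st [ 0.5287 -0.4269  0.0086] [0.0007 0.0007]
wst [ 0.5275 -0.4271  0.0059] [0.0017 0.0012 0.0014]
turq {'w': [278.0, 72.8, 91.8, 98.2], 's': [172.8, 303.5, 46.6, 54.9], 't': [406.9, 321.3, 38.9, 39.8]}
ws [ 0.3471 -0.2258  0.0009] [0.0017 0.0017]
wt [ 0.3534 -0.2248  0.0246] [0.0005 0.0005]
st [ 0.3523 -0.228   0.0091] [0.0006 0.0006]
wst [ 0.3511 -0.2271  0.0097] [0.0029 0.0018 0.0014]
```

Run:
```python
from h import *
cams={'w':load('wrist9'),'s':load('scene0'),'t':load('top0')}
et=cv2.fitEllipse(np.array([(497,165),(503,195),(530,232),(585,248),(640,235),(670,200),(674,165),(650,120),(600,96),(550,105),(515,130)],np.float32));print(et)
P={'w':(220+359.6/4,150+275/4),'s':(180+286.1/5,290+199.7/5),'t':(365+(et[0][0]-400)/4,215+et[0][1]/4)}
for pr in('ws','wt','st','wst'):
    x,r=tri([(cams[k],P[k]) for k in pr]);print(pr,x.round(4),np.round(r,4))
yv=np.array([.267,.964,0]);a=-np.arctan2(.267,.964);xv=np.array([np.cos(a),np.sin(a),0]);z=np.array([0,0,1]);s35,c35=np.sin(np.radians(35)),np.cos(np.radians(35))
n=c35*z-s35*xv
for C in(tri([(cams[k],P[k]) for k in 'wst'])[0],tri([(cams[k],P[k]) for k in 'st'])[0]):
    G=C+n*.029;print('grip',G.round(4),'proj', {k:proj(c,[G+.018*n-.026*yv-.008*(c35*xv+s35*z),G+.018*n+.026*yv-.008*(c35*xv+s35*z)]).round(1).tolist() for k,c in cams.items()})
print('seen w',[220+248/4,150+145/4],[220+450/4,150+147/4])
```

```text
((586.8789672851562, 172.94760131835938), (152.39634704589844, 177.11839294433594), 89.65648651123047)
ws [ 0.5304 -0.2274  0.0792] [0.0005 0.0005]
wt [ 0.5261 -0.2218  0.1254] [0.0011 0.0011]
st [ 0.5288 -0.2295  0.081 ] [0.0022 0.0022]
wst [ 0.5294 -0.2286  0.081 ] [0.0021 0.0013 0.0032]
grip [ 0.5134 -0.2242  0.1048] proj {'w': [[279.5, 187.7], [331.4, 188.5]], 's': [[213.0, 320.3], [233.8, 303.0]], 't': [[420.0, 271.6], [400.9, 266.4]]}
grip [ 0.5128 -0.2251  0.1047] proj {'w': [[278.5, 187.4], [330.4, 188.1]], 's': [[212.5, 320.5], [233.3, 303.2]], 't': [[420.4, 271.9], [401.2, 266.6]]}
seen w [282.0, 186.25] [332.5, 186.75]
```

Call:
drive_tool(
  deltas=[
    [[-0.01,-0.004,-0.025],0],
    [[-0.01,-0.004,-0.03],0],
    [[-0.008,-0.004,-0.03],0],
    [[-0.007,-0.003,-0.03],0],
    [[0,0,-0.01],0],
    [[0,0,0],0],
    [[0,0,0],0],
  ],
)

```text
time_s: 8.55
eef_pos: [0.5136, -0.2094, 0.1523]
eef_rot: [-0.054, 0.121, 0.991, -0.014]
wrist_force: [0.8, 0.1, 0.3]
opening: 1.002
```

Run:
```python
from h import *
o=get_obs();print(o['eef_pos'],o['eef_rot'])
c=snap('wrist','wrist10');c=snap('scene','scene10')
f=c['frame'][:,:,::-1];cv2.imwrite('pics/s10c.png',cv2.resize(f[260:400,150:320],None,fx=4,fy=4,interpolation=cv2.INTER_CUBIC))
```

```text
[ 0.51361166 -0.20935419  0.15225374] [-0.05422253  0.12118392  0.99104742 -0.01412064]
```

View pics/wrist10.png

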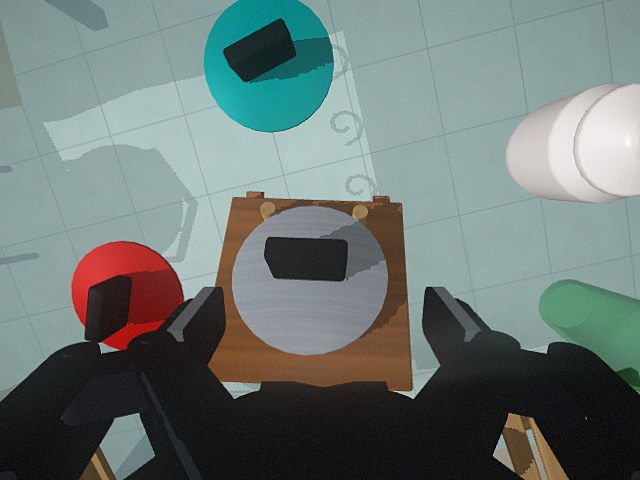

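View pics/s10c.png

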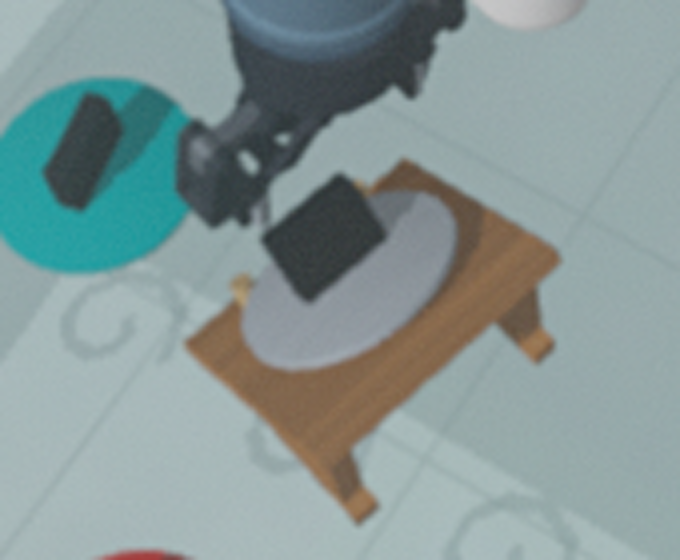

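Run:
```python
from h import *
w=load('wrist10');s=load('scene10')
f=w['frame'][:,:,::-1];cv2.imwrite('pics/w10c.png',cv2.resize(f[190:370,210:420],None,fx=3.6,fy=3.3,interpolation=cv2.INTER_CUBIC))
for z in(.115,.125):
    p=onz(w,[(265,237),(347,240),(273,277),(345,281)],z);print(z,p.round(4).tolist(),np.linalg.norm(p[1]-p[0]))
S=lambda p:(150+p[0]/4,260+p[1]/4)
print('topfrontL?',tri([(w,(265,237)),(s,S((262,240)))]),tri([(w,(347,240)),(s,S((343,174)))]))
print('bot',tri([(w,(274,278)),(s,S((308,301)))]),tri([(w,(346,281)),(s,S((386,237)))]))
```

```text
0.115 [[0.4889, -0.2434, 0.115], [0.5029, -0.1928, 0.115], [0.5156, -0.2453, 0.115], [0.5289, -0.2002, 0.115]] 0.0524575069797536
0.125 [[0.4878, -0.2408, 0.125], [0.5012, -0.1927, 0.125], [0.5133, -0.2427, 0.125], [0.5259, -0.1997, 0.125]] 0.0499328865546334
topfrontL? (array([ 0.49099566, -0.24252504,  0.11174589]), [np.float64(0.002419889377721217), np.float64(0.0024198893777213457)]) (array([ 0.50479063, -0.19205462,  0.10748106]), [np.float64(0.0010180106439480422), np.float64(0.0010180106439480804)])
bot (array([ 0.52261295, -0.25056888,  0.09116839]), [np.float64(0.0006852805496759605), np.float64(0.0006852805496759903)]) (array([ 0.53658313, -0.20157695,  0.08825074]), [np.float64(0.0009323142354073306), np.float64(0.0009323142354074374)])
```

View pics/w10c.png

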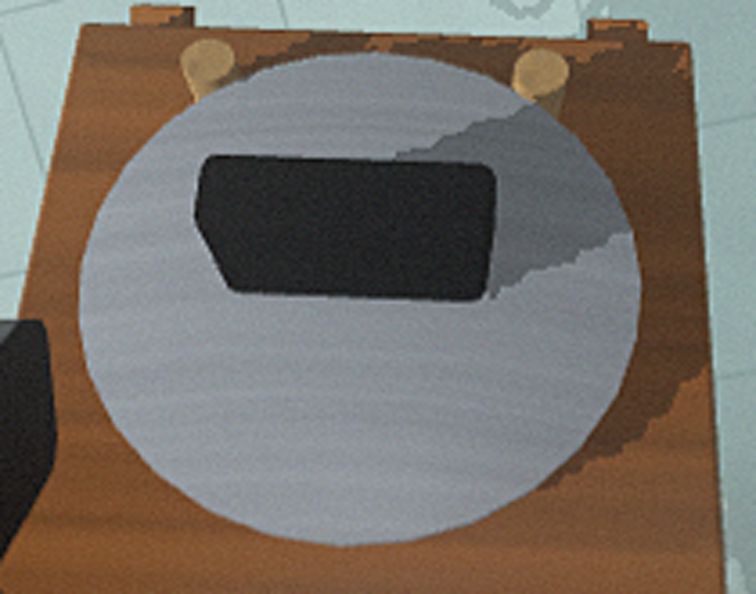

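The bar is 52 mm long for z≈0.115, so lid_grip ≈ (0.512, −0.2225, 0.107). That agrees with the ellipse-based estimate. Descending.

Call:
drive_tool(
  deltas=[
    [[-0.002,-0.007,-0.015],0],
    [[0,-0.005,-0.015],0],
    [[0,-0.001,-0.012],0],
    [[0,0,-0.005],0],
    [[0,0,0],0],
  ],
)

```text
time_s: 9.15
eef_pos: [0.5135, -0.2253, 0.1039]
eef_rot: [-0.052, 0.122, 0.991, -0.015]
wrist_force: [0.3, -0.4, -0.3]
opening: 0.999
```

Call:
drive_tool(
  deltas=[
    [[-0.001,0.002,-0.006],0],
    [[0,0.001,-0.005],0],
    [[0,0,0],0],
  ],
)

```text
time_s: 9.45
eef_pos: [0.5124, -0.222, 0.0919]
eef_rot: [-0.052, 0.122, 0.991, -0.015]
wrist_force: [-0.1, -1.0, 0.3]
opening: 1.004
```

Run:
```python
from h import *
c=snap('wrist','wrist11');c=snap('scene','scene11')
f=c['frame'][:,:,::-1];cv2.imwrite('pics/s11c.png',cv2.resize(f[260:400,150:320],None,fx=4,fy=4,interpolation=cv2.INTER_CUBIC))
```

```text
(no output)
```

View pics/wrist11.png

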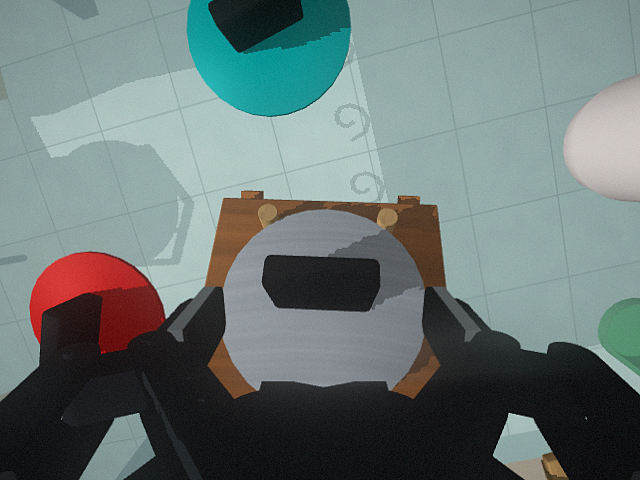

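View pics/s11c.png

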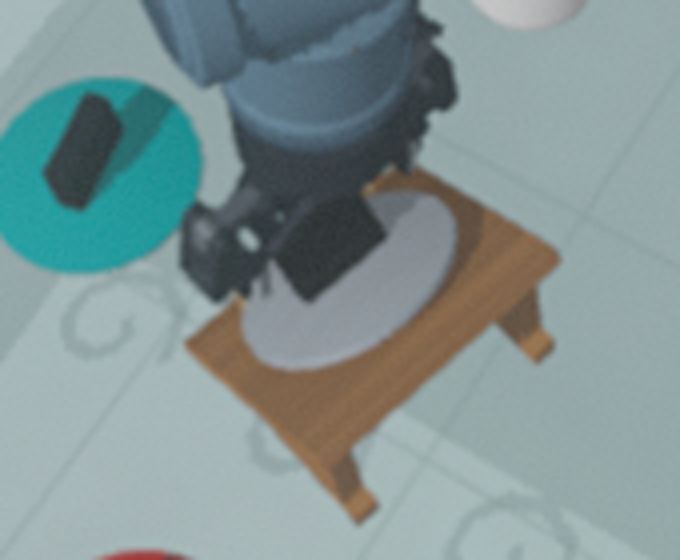

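The fingers straddle the bar evenly: it spans 263–380 px against a centre line of 323. Closing.

Call:
drive_tool(
  deltas=[
    [[0,0,0],0],
    [[0,0,0],0],
    [[0,0,0],0],
    [[0,0,0],0],
    [[0,0,0],0],
    [[0,0,0],0],
  ],
  gripper=0.4,
)

```text
time_s: 10.15
eef_pos: [0.5137, -0.223, 0.0947]
eef_rot: [-0.05, 0.121, 0.991, -0.016]
wrist_force: [0.1, -0.5, 0.5]
opening: 0.558
```

Call:
drive_tool(
  deltas=[
    [[-0.002,0,0.01],0],
    [[-0.004,0,0.02],0],
    [[-0.01,0,0.025],0],
    [[-0.01,0,0.02],0],
    [[0,0,0],0],
  ],
)

```text
time_s: 10.65
eef_pos: [0.485, -0.2218, 0.1716]
eef_rot: [-0.052, 0.121, 0.991, -0.015]
wrist_force: [0.8, -0.5, -1.8]
opening: 0.553
```

Run:
```python
from h import *
c=snap('wrist','wrist12');f=c['frame'][:,:,::-1];d=snap('scene','scene12')
g=d['frame'][:,:,::-1];cv2.imwrite('pics/m12.png',np.hstack([cv2.resize(f[100:400,150:500],(400,343)),cv2.resize(g[240:400,130:317],(400,343),interpolation=cv2.INTER_CUBIC)]))
```

```text
(no output)
```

View pics/m12.png

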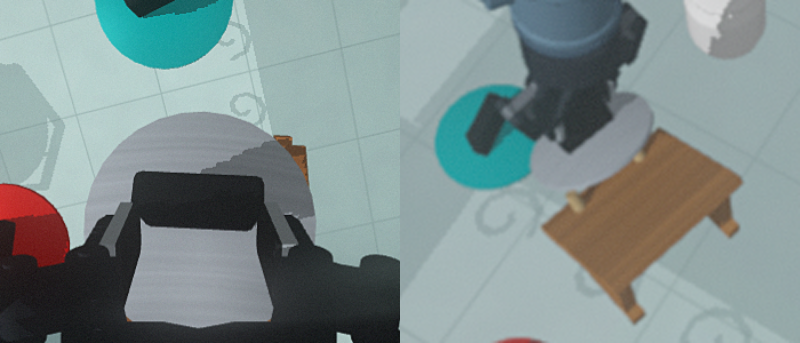

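The lid is held, still tilted about 35°. I'll carry it to a clear spot on the table and press it level on its flat boss.

Call:
drive_tool(
  deltas=[
    [[-0.02,0.028,0.0],0],
    [[-0.022,0.03,0],0],
    [[-0.022,0.03,0],0],
    [[-0.022,0.03,0],0],
    [[-0.02,0.028,0],0],
    [[-0.01,0.015,0],0],
    [[0,0,-0.02],0],
    [[0,0,-0.02],0],
    [[0,0,-0.02],0],
    [[0,0,0],0],
  ],
)

```text
time_s: 11.75
eef_pos: [0.3591, -0.0504, 0.0953]
eef_rot: [-0.061, 0.121, 0.991, -0.011]
wrist_force: [-0.2, -0.7, -2.1]
opening: 0.546
```

Call:
drive_tool(
  deltas=[
    [[0,0,-0.012],0],
    [[0,0,-0.012],0],
    [[0,0,-0.008],0],
    [[0,0,-0.005],0],
    [[0,0,-0.003],0],
    [[0,0,-0.003],0],
  ],
)

```text
time_s: 12.35
eef_pos: [0.3601, -0.0505, 0.0515]
eef_rot: [-0.061, 0.121, 0.991, -0.01]
wrist_force: [0.3, 0.5, -2.5]
opening: 0.554
```

Call:
drive_tool(
  deltas=[
    [[0,0,-0.004],0],
    [[0,0,-0.004],0],
    [[0,0,-0.004],0],
  ],
)

```text
time_s: 12.65
eef_pos: [0.3628, -0.0515, 0.0404]
eef_rot: [-0.059, 0.121, 0.991, -0.011]
wrist_force: [5.1, 1.2, 20.2]
opening: 0.55
```

Call:
drive_tool(
  deltas=[
    [[0,0,-0.003],0],
    [[0,0,-0.003],0],
  ],
)

```text
time_s: 12.85
eef_pos: [0.3707, -0.0539, 0.0385]
eef_rot: [-0.051, 0.122, 0.991, -0.012]
wrist_force: [4.5, 2.1, 11.6]
opening: 0.55
```

Run:
```python
from h import *
c=snap('wrist','wrist13');f=c['frame'][:,:,::-1];d=snap('scene','scene13')
g=d['frame'][:,:,::-1];cv2.imwrite('pics/m13.png',np.hstack([cv2.resize(f[100:400,150:500],(400,343)),cv2.resize(g[170:330,130:317],(400,343),interpolation=cv2.INTER_CUBIC)]))
o=get_obs();print(o['eef_pos'],o['wrist_force'])
```

```text
[ 0.37075334 -0.05390592  0.03849583] [ 4.28306751  1.55172873 12.41441341]
```

View pics/m13.png

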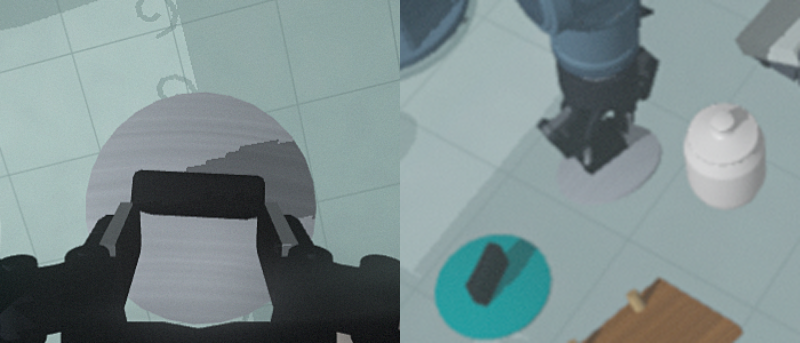

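The lid is pivoting towards level. I'll keep going in small steps.

Call:
drive_tool(
  deltas=[
    [[-0.002,0,-0.003],0],
    [[-0.002,0,-0.003],0],
    [[-0.002,0,-0.003],0],
  ],
)

```text
time_s: 13.25
eef_pos: [0.3777, -0.0565, 0.0363]
eef_rot: [-0.039, 0.124, 0.991, -0.012]
wrist_force: [4.9, 4.1, 12.2]
opening: 0.55
```

Call:
drive_tool(
  deltas=[
    [[-0.001,0,-0.003],0],
    [[-0.001,0,-0.003],0],
    [[0,0,-0.002],0],
  ],
)

```text
time_s: 13.55
eef_pos: [0.3851, -0.0584, 0.0333]
eef_rot: [-0.029, 0.125, 0.992, -0.013]
wrist_force: [0.7, 0.9, 2.9]
opening: 0.546
```

Run:
```python
from h import *
c=snap('wrist','wrist14');f=c['frame'][:,:,::-1];d=snap('scene','scene14')
g=d['frame'][:,:,::-1];cv2.imwrite('pics/m14.png',np.hstack([cv2.resize(f[100:400,150:500],(400,343)),cv2.resize(g[170:330,130:317],(400,343),interpolation=cv2.INTER_CUBIC)]))
o=get_obs();print(o['eef_pos'],o['wrist_force'])
```

```text
[ 0.3850563  -0.05847925  0.03317017] [3.23174396 2.24108113 6.99918961]
```

View pics/m14.png

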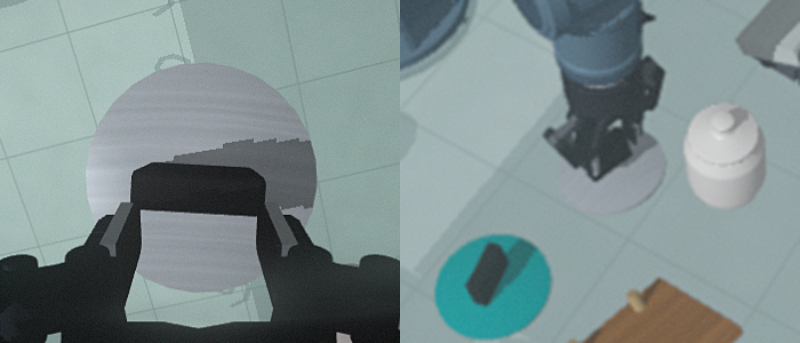

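Call:
drive_tool(
  deltas=[
    [[-0.004,0,-0.003],0],
    [[-0.004,0,-0.003],0],
    [[-0.004,0,-0.003],0],
    [[-0.003,0,-0.002],0],
  ],
)

```text
time_s: 14.05
eef_pos: [0.3877, -0.0622, 0.0311]
eef_rot: [-0.012, 0.128, 0.992, -0.014]
wrist_force: [4.4, 4.7, 8.8]
opening: 0.549
```

Run:
```python
from h import *
c=snap('wrist','wrist15');f=c['frame'][:,:,::-1];d=snap('scene','scene15')
g=d['frame'][:,:,::-1];cv2.imwrite('pics/m15.png',np.hstack([cv2.resize(f[100:400,150:500],(400,343)),cv2.resize(g[200:280,200:294],(400,343),interpolation=cv2.INTER_CUBIC)]))
o=get_obs();print(o['eef_pos'],o['wrist_force'])
```

```text
[ 0.38766673 -0.06224523  0.03112503] [ 6.19503897  5.01339699 10.4943115 ]
```

View pics/m15.png

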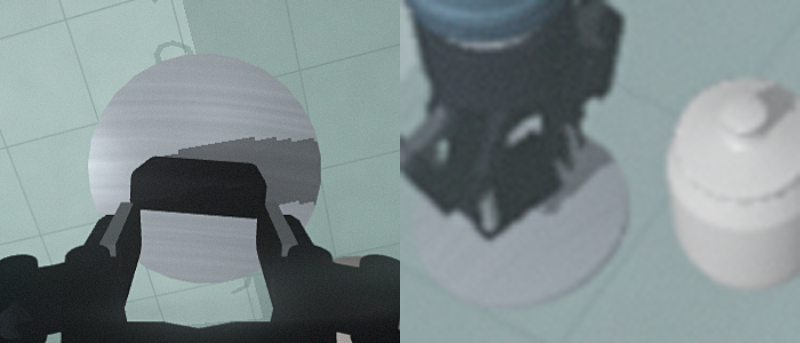

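Call:
drive_tool(
  deltas=[
    [[-0.004,0,-0.004],0],
    [[-0.003,0,-0.004],0],
    [[-0.002,0,-0.004],0],
  ],
)

```text
time_s: 14.45
eef_pos: [0.3943, -0.0649, 0.0276]
eef_rot: [0.004, 0.13, 0.991, -0.014]
wrist_force: [3.7, 12.6, 26.8]
opening: 0.545
```

Call:
drive_tool(
  deltas=[
    [[-0.002,0,-0.005],0],
    [[-0.002,0,-0.005],0],
  ],
)

```text
time_s: 14.65
eef_pos: [0.3972, -0.0644, 0.0245]
eef_rot: [0.009, 0.131, 0.991, -0.013]
wrist_force: [1.8, 1.0, 0.2]
opening: 0.516
```

Run:
```python
from h import *
c=snap('wrist','wrist16');f=c['frame'][:,:,::-1];d=snap('scene','scene16')
g=d['frame'][:,:,::-1];cv2.imwrite('pics/m16.png',np.hstack([cv2.resize(f[100:400,150:500],(400,343)),cv2.resize(g[200:280,200:294],(400,343),interpolation=cv2.INTER_CUBIC)]))
o=get_obs();print(o['eef_pos'],o['wrist_force'])
```

```text
[ 0.39591925 -0.06472087  0.02256194] [3.63132012 1.08432609 4.66565417]
```

View pics/m16.png

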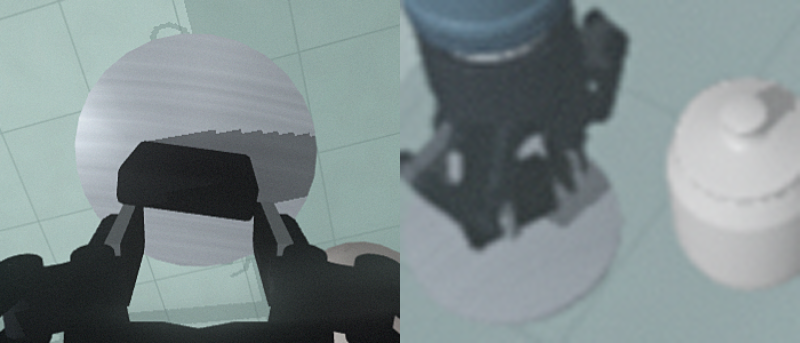

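The bar slipped forward in the jaws and the lid now looks flat on the table. I'll open, lift and look.

Call:
drive_tool(
  deltas=[
    [[0,0,0],0],
    [[0,0,0],0],
    [[0,0,0],0],
    [[0,0,0.02],0],
    [[0,0,0.04],0],
    [[0,0,0.04],0],
    [[0.01,0,0.04],0],
    [[0,0,0],0],
  ],
  gripper=1,
)

```text
time_s: 15.55
eef_pos: [0.3999, -0.0634, 0.1636]
eef_rot: [0.002, 0.131, 0.991, -0.012]
wrist_force: [1.0, 0.5, -0.3]
opening: 1.0
```

Run:
```python
from h import *
c=snap('wrist','wrist17');f=c['frame'][:,:,::-1];d=snap('scene','scene17');t=snap('top','top17')
g=d['frame'][:,:,::-1];cv2.imwrite('pics/m17.png',np.hstack([cv2.resize(f[100:400,150:500],(400,343)),cv2.resize(g[200:280,200:294],(400,343),interpolation=cv2.INTER_CUBIC)]))
o=get_obs();print(o['eef_pos'],o['eef_rot'],o['wrist_force'])
```

```text
[ 0.39528857 -0.06148136  0.1576593 ] [-0.00347013  0.13120465  0.99129439 -0.01042782] [-0.29974048 -0.02750233  0.56130081]
```

View pics/m17.png

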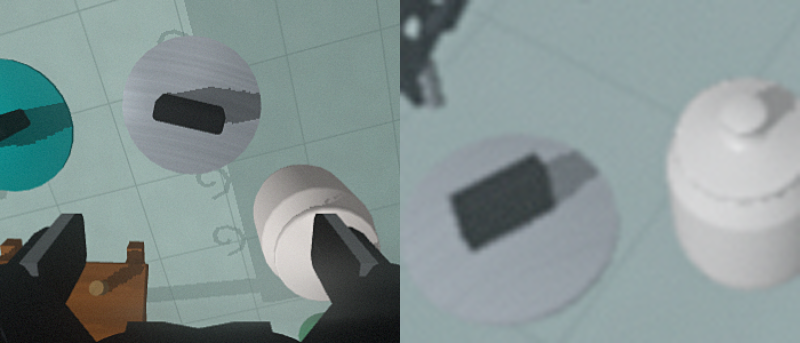

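```bash
cat >> h.py <<'E'
def lidfit(c,roi):
    x,y,w,h=roi;f=cv2.GaussianBlur(c['frame'],(3,3),0).astype(int);m=((f[...,1]-f[...,0])<12).astype(np.uint8)
    k=np.zeros_like(m);k[y:y+h,x:x+w]=m[y:y+h,x:x+w];k=cv2.morphologyEx(k,cv2.MORPH_OPEN,np.ones((3,3)))
    q=cv2.convexHull(max(cv2.findContours(k,1,1)[0],key=cv2.contourArea));return cv2.fitEllipse(q),cv2.contourArea(q)
def barfit(c,roi,thr=60):
    x,y,w,h=roi;g=c['frame'].max(2);m=(g<thr).astype(np.uint8);k=np.zeros_like(m);k[y:y+h,x:x+w]=m[y:y+h,x:x+w]
    return max(cv2.findContours(k,1,1)[0],key=cv2.contourArea)
E
python3 - <<'E'
from h import *
w=load('wrist17');s=load('scene17');t=load('top17')
E,a=lidfit(w,(250,120,135,140));print(E,a)
print('centre z.012',onz(w,[E[0]],.012))
Es,a=lidfit(s,(198,225,52,60));print(Es,a,onz(s,[Es[0]],.012))
b=barfit(w,(260,150,100,80));r=cv2.minAreaRect(b);print('bar',r,cv2.boxPoints(r))
f=w['frame'][:,:,::-1];cv2.imwrite('pics/w17c.png',cv2.resize(f[120:260,240:400],None,fx=4.5,fy=4.2,interpolation=cv2.INTER_CUBIC))
E
```

```text
((317.3725280761719, 191.28274536132812), (119.77774047851562, 120.86262512207031), 126.78528594970703) 11300.5
centre z.012 [[ 0.37279571 -0.06583224  0.012     ]]
((225.2899932861328, 253.2230987548828), (42.955650329589844, 50.22541427612305), 74.25347900390625) 1663.0 [[ 0.37942272 -0.06881206  0.012     ]]
bar ((315.67138671875, 198.9241485595703), (62.88570785522461, 24.284826278686523), 12.994616508483887) [[282.3034  203.6854 ]
 [287.7641  180.02246]
 [349.03937 194.1629 ]
 [343.57867 217.82584]]
```

View pics/w17c.png

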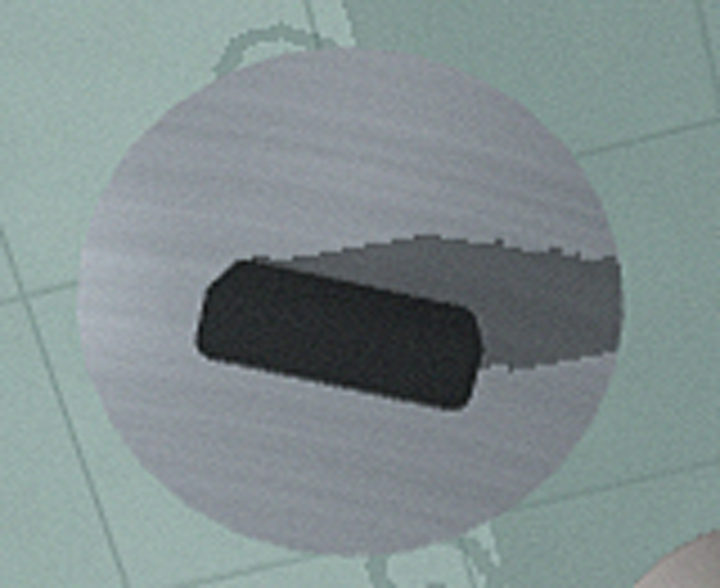

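Run:
```python
from h import *
w=load('wrist17');print(np.array(w['eye']).round(3))
c=cv2.minAreaRect(barfit(w,(260,150,100,80)))
p=onz(w,[(240+200/4.5,120+352/4.2),(240+440/4.5,120+408/4.2)],.03);d=p[1]-p[0];print(p.round(4),np.linalg.norm(d),'bar ang',np.arctan2(d[1],d[0]))
print(onz(w,[c[0]],.037).round(4))
# bar top corner estimates z=.06: back edge of top?
q=get_obs()['eef_rot'];M=R.from_quat([q[1],q[2],q[3],q[0]]).as_matrix();print('jaw ang',np.arctan2(M[1,1],M[0,1]),'tool z',M[:,2].round(3))
```

```text
[ 0.334 -0.042  0.328]
[[ 0.3739 -0.0965  0.03  ]
 [ 0.3983 -0.0526  0.03  ]] 0.05016468686347369 bar ang 1.0629469060302237
[[ 0.3759 -0.0672  0.037 ]]
jaw ang 1.3076570052592342 tool z [-0.01 -0.02 -1.  ]
```

Call:
drive_tool(
  deltas=[
    [[-0.007,-0.002,-0.01],-0.08],
    [[-0.007,-0.002,-0.02],-0.08],
    [[-0.004,-0.002,-0.02],-0.08],
    [[0,0,0],0],
    [[0,0,0],0],
  ],
)

```text
time_s: 16.2
eef_pos: [0.3703, -0.0649, 0.099]
eef_rot: [-0.012, 0.252, 0.968, -0.008]
wrist_force: [0.0, -0.2, 1.0]
opening: 0.997
```

Run:
```python
from h import *
c=snap('wrist','wrist18');f=c['frame'][:,:,::-1]
cv2.imwrite('pics/w18c.png',cv2.resize(f[120:380,180:460],None,fx=2.5,fy=2.3))
o=get_obs();q=o['eef_rot'];M=R.from_quat([q[1],q[2],q[3],q[0]]).as_matrix();print(o['eef_pos'],'jaw ang',np.arctan2(M[1,1],M[0,1]),'tool z',M[:,2].round(3))
E=lidfit(c,(220,140,220,220));print(E,onz(c,[E[0][0]],.012))
```

```text
[ 0.3700749  -0.0647713   0.09893683] jaw ang 1.0608222668084548 tool z [-0.028 -0.01  -1.   ]
(((328.0015563964844, 240.95616149902344), (140.91172790527344, 145.98757934570312), 93.07347869873047), 16098.5) [[ 0.37302719 -0.06506233  0.012     ]]
```

View pics/w18c.png

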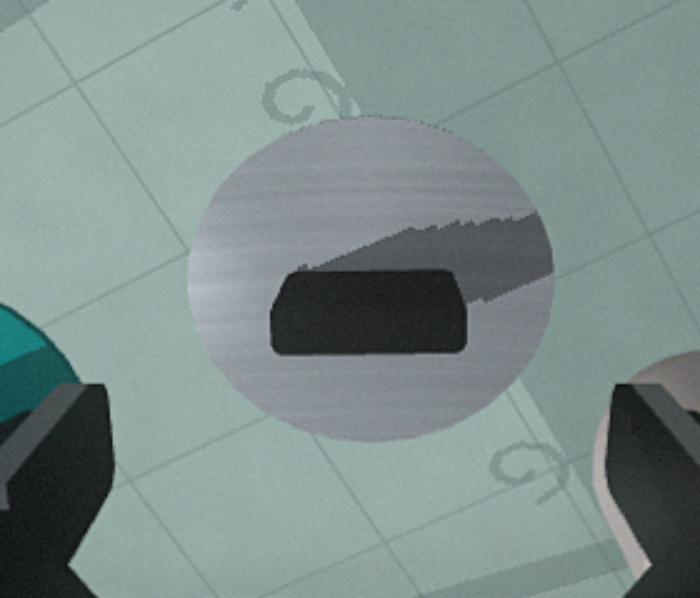

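The bar is aligned and roughly centred between the fingers. Descending to regrasp.

Call:
drive_tool(
  deltas=[
    [[0.002,0.001,-0.02],0],
    [[0.001,0.001,-0.02],0],
    [[0,0,-0.015],0],
    [[0,0,-0.008],0],
    [[0,0,0],0],
  ],
)

```text
time_s: 16.75
eef_pos: [0.3768, -0.0638, 0.0373]
eef_rot: [-0.009, 0.249, 0.969, -0.009]
wrist_force: [-0.6, 1.0, 0.6]
opening: 1.001
```

Run:
```python
from h import *
c=snap('wrist','wrist19');f=c['frame'][:,:,::-1]
cv2.imwrite('pics/w19c.png',cv2.resize(f[120:400,140:500],None,fx=2,fy=2))
o=get_obs();q=o['eef_rot'];M=R.from_quat([q[1],q[2],q[3],q[0]]).as_matrix();print(o['eef_pos'],o['wrist_force'],'jaw ang',np.arctan2(M[1,1],M[0,1]),'tool z',M[:,2].round(3))
```

```text
[ 0.37719463 -0.06399171  0.03778381] [ 0.64159347  0.27613033 -0.85202368] jaw ang 1.0685195551382258 tool z [-0.022 -0.013 -1.   ]
```

View pics/w19c.png

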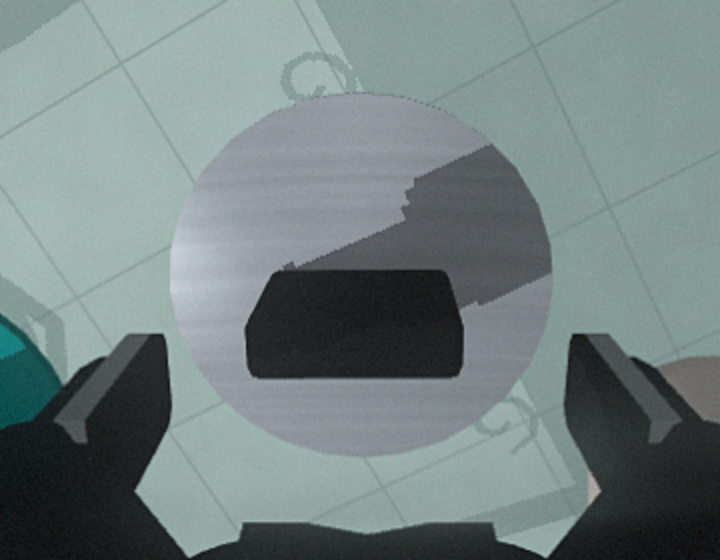

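Call:
drive_tool(
  deltas=[
    [[-0.003,-0.001,-0.006],0],
    [[-0.001,0,-0.004],0],
    [[0,0,0],0],
  ],
)

```text
time_s: 17.1
eef_pos: [0.3746, -0.0659, 0.029]
eef_rot: [-0.007, 0.248, 0.969, -0.01]
wrist_force: [0.8, 0.1, -0.2]
opening: 1.0
```

Call:
drive_tool(
  deltas=[
    [[0,0,0],0],
    [[0,0,0],0],
    [[0,0,0],0],
    [[0,0,0],0],
    [[0,0,0],0],
    [[0,0,0],0],
  ],
  gripper=0.4,
)

```text
time_s: 17.7
eef_pos: [0.3751, -0.0663, 0.0303]
eef_rot: [-0.007, 0.248, 0.969, -0.01]
wrist_force: [-0.7, -0.2, -0.7]
opening: 0.574
```

Run:
```python
from h import *
c=snap('wrist','wrist20');f=c['frame'][:,:,::-1]
cv2.imwrite('pics/w20c.png',cv2.resize(f[120:400,140:500],None,fx=2,fy=2))
o=get_obs();q=o['eef_rot'];M=R.from_quat([q[1],q[2],q[3],q[0]]).as_matrix();print(o['eef_pos'],o['wrist_force'],'jaw ang',np.arctan2(M[1,1],M[0,1]),'tool z',M[:,2].round(3))
E=lidfit(c,(200,140,250,240));print(E,onz(c,[E[0][0]],.012))
```

```text
[ 0.37506735 -0.06623803  0.03024949] [ 0.06240129  0.13489068 -0.95259042] jaw ang 1.0694779632816673 tool z [-0.017 -0.016 -1.   ]
(((324.5956726074219, 350.6334228515625), (251.32118225097656, 369.2669677734375), 0.20299728214740753), 42379.5) [[ 0.42432614 -0.09325157  0.012     ]]
```

View pics/w20c.png

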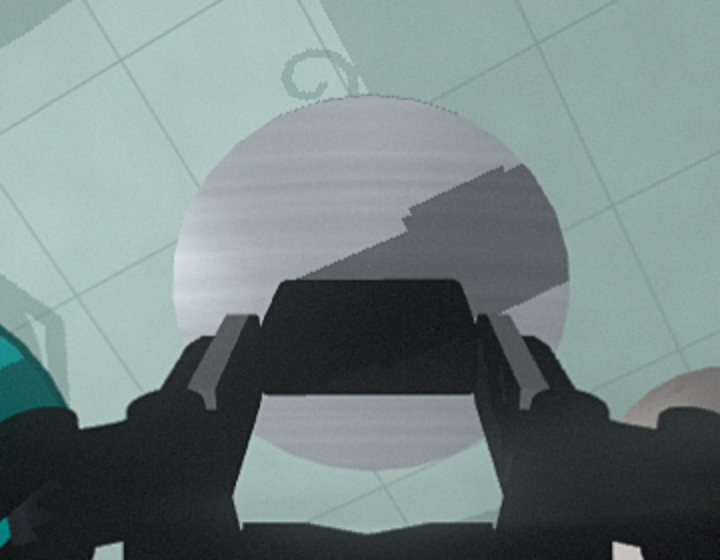

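Lid gripped. While it rests here, I'll measure the pot's mouth in the fixed views and the lid's offset from the TCP.

Run:
```python
from h import *
w=load('wrist20')
pts=np.array([(173,270),(569,270),(365,95),(375,470),(215,175),(525,165),(260,435),(485,440)],np.float32)
E=cv2.fitEllipse(pts);c=(140+E[0][0]/2,120+E[0][1]/2);print(E,onz(w,[c],.0125),get_obs()['eef_pos'])
t=load('top17');s=load('scene17')
a=cv2.resize(t['frame'][205:275,195:285,::-1],(630,490),interpolation=cv2.INTER_CUBIC);cv2.imwrite('pics/pt.png',a)
a=cv2.resize(s['frame'][120:200,330:430,::-1],(700,560),interpolation=cv2.INTER_CUBIC);cv2.imwrite('pics/ps.png',a)
```

```text
((372.9871826171875, 283.4247131347656), (374.2829895019531, 395.27923583984375), 93.969970703125) [[ 0.3727771  -0.06380548  0.0125    ]] [ 0.37506735 -0.06623803  0.03024949]
```

View pics/pt.png

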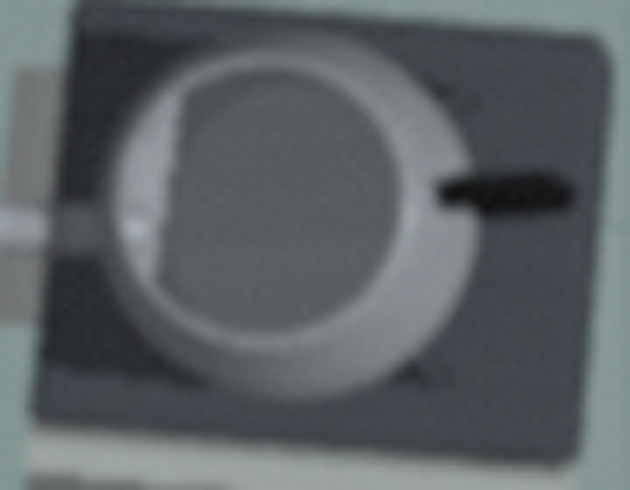

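View pics/ps.png

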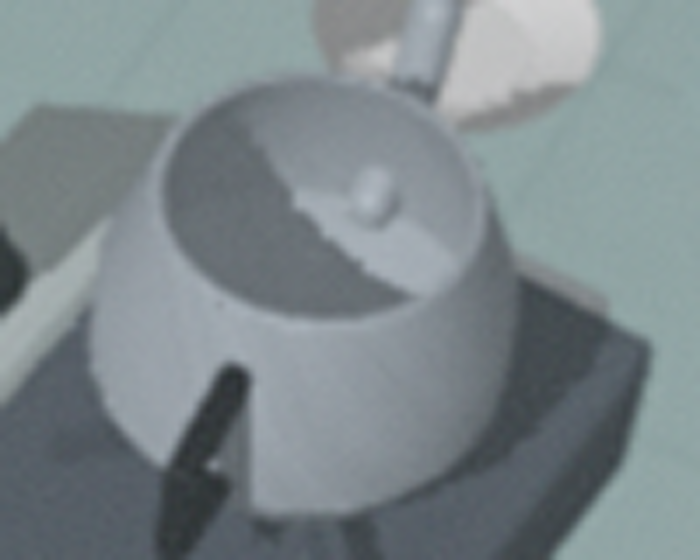

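Run:
```python
from h import *
t=load('top17');s=load('scene17')
fe=lambda p:cv2.fitEllipse(np.array(p,np.float32))
et=fe([(111,200),(411,200),(262,53),(255,350),(150,105),(365,98),(375,300),(155,305)])
es=fe([(160,185),(482,210),(290,77),(340,322),(200,110),(430,120),(220,275),(440,285),(165,220)])
print(et,es)
pt=(195+et[0][0]/7,205+et[0][1]/7);ps=(330+es[0][0]/7,120+es[0][1]/7)
print('top',onz(t,[pt],.195),'scene',onz(s,[ps],.195),tri([(t,pt),(s,ps)]))
# diameter check top
print(np.linalg.norm(np.diff(onz(t,[(195+111/7,205+200/7),(195+411/7,205+200/7)],.195),axis=0)))
# wrist partial rim
for n in('wrist2','wrist8'):
    w=load(n);cv2.imwrite('pics/r_'+n+'.png',cv2.resize(w['frame'][230:400,260:460,::-1],None,fx=3.5,fy=3.3,interpolation=cv2.INTER_CUBIC)); print(n,proj(w,[(.587+.052*np.cos(a),.232+.052*np.sin(a),.195) for a in np.linspace(0,2*np.pi,8,endpoint=False)]).round(0).tolist())
```

```text
((261.4229431152344, 202.40115356445312), (295.53656005859375, 299.373779296875), 112.93351745605469) ((320.9470520019531, 197.693115234375), (237.59307861328125, 323.1112365722656), 101.65380096435547)
top [[0.58378179 0.23651179 0.195     ]] scene [[0.58983509 0.23525862 0.195     ]] (array([0.58625791, 0.23876309, 0.18887952]), [np.float64(0.002204433064319694), np.float64(0.002204433064319951)])
0.10548776852509849
wrist2 [[356.0, 389.0], [389.0, 367.0], [395.0, 330.0], [369.0, 300.0], [325.0, 296.0], [292.0, 321.0], [289.0, 359.0], [316.0, 386.0]]
wrist8 [[353.0, 426.0], [388.0, 404.0], [395.0, 365.0], [368.0, 332.0], [323.0, 326.0], [288.0, 351.0], [283.0, 390.0], [310.0, 421.0]]
```

Call:
drive_tool(
  deltas=[
    [[0,0,0.01],0],
    [[0,0,0.03],0],
    [[0,0,0.035],0],
    [[0,0,0.035],0],
    [[0,0,0.035],0],
    [[0,0,0.035],0],
    [[0.01,0.01,0.03],0],
    [[0.015,0.02,0.02],0],
    [[0,0,0],0],
  ],
)

```text
time_s: 18.65
eef_pos: [0.3951, -0.0326, 0.2729]
eef_rot: [-0.008, 0.249, 0.968, -0.009]
wrist_force: [-0.3, 0.4, -2.7]
opening: 0.572
```

Call:
drive_tool(
  deltas=[
    [[0.019,0.026,0],0],
    [[0.019,0.026,0],0],
    [[0.019,0.026,0],0],
    [[0.019,0.026,0],0],
    [[0.019,0.026,0],0],
    [[0.019,0.026,0],0],
    [[0.019,0.026,0],0],
    [[0.019,0.026,0],0],
    [[0.019,0.026,0],0],
    [[0.01,0.012,0],0],
  ],
)

```text
time_s: 19.65
eef_pos: [0.5741, 0.2184, 0.2682]
eef_rot: [-0.013, 0.25, 0.968, -0.013]
wrist_force: [-0.2, -0.5, -3.1]
opening: 0.573
```

Call:
drive_tool(
  deltas=[
    [[0,0,0],0],
    [[0,0,0],0],
  ],
)

```text
time_s: 19.85
eef_pos: [0.5731, 0.2187, 0.2658]
eef_rot: [-0.015, 0.249, 0.968, -0.014]
wrist_force: [-0.8, -0.1, -2.2]
opening: 0.574
```

Run:
```python
from h import *
o=get_obs();q=o['eef_rot'];M=R.from_quat([q[1],q[2],q[3],q[0]]).as_matrix();print(o['eef_pos'],o['wrist_force'],'jaw ang',np.arctan2(M[1,1],M[0,1]),'tool z',M[:,2].round(3))
s=snap('scene','scene21');t=snap('top','top21');w=snap('wrist','wrist21')
a=cv2.resize(s['frame'][90:210,310:450,::-1],(560,480),interpolation=cv2.INTER_CUBIC)
cv2.imwrite('pics/m21.png',a)
```

```text
[0.57314085 0.21873947 0.26582875] [-0.78893404 -0.05714255 -2.22366777] jaw ang 1.0682100479805963 tool z [-0.037 -0.02  -0.999]
```

View pics/m21.png

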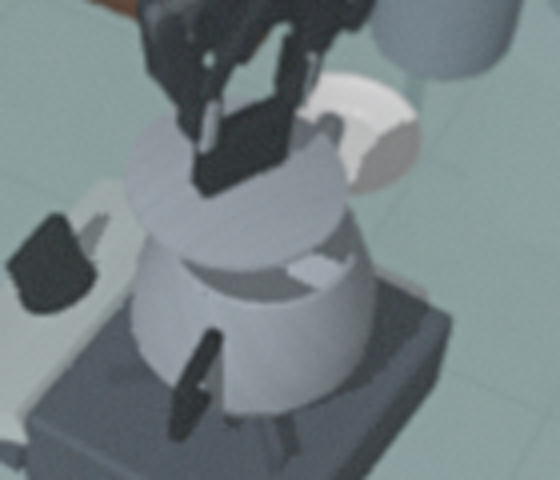

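View pics/wrist21.png

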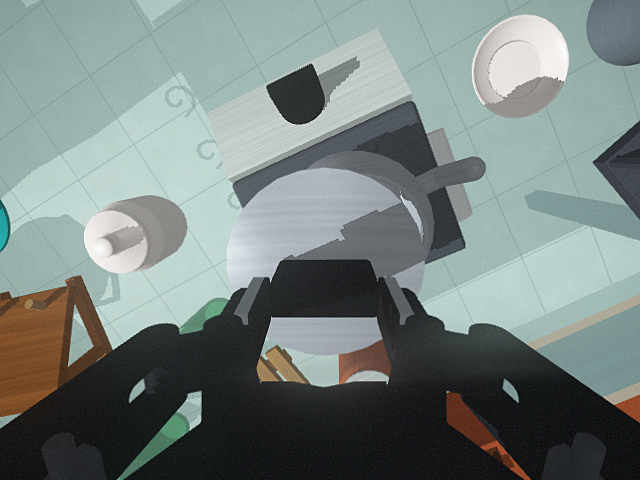

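View pics/top21.png

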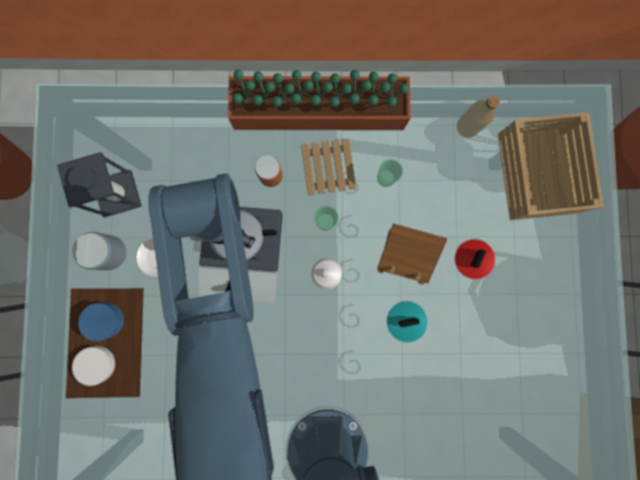

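Run:
```python
from h import *
s=load('scene21');w=load('wrist21')
a=cv2.resize(s['frame'][105:165,335:405,::-1],(770,660),interpolation=cv2.INTER_CUBIC);cv2.imwrite('pics/l21.png',a)
E=cv2.fitEllipse(np.array([(228,250),(428,262)[:2],(320,168),(322,355),(250,205),(280,178),(380,180),(405,200),(240,295)],np.float32));print(E,onz(w,[E[0]],.248))
f=w['frame'][:,:,::-1];cv2.imwrite('pics/lw21.png',cv2.resize(f[140:370,210:490],None,fx=2.8,fy=2.6,interpolation=cv2.INTER_CUBIC))
```

```text
((329.4570617675781, 260.7193603515625), (187.7742462158203, 198.85260009765625), 98.07743072509766) [[0.57095751 0.22244202 0.248     ]]
```

View pics/l21.png

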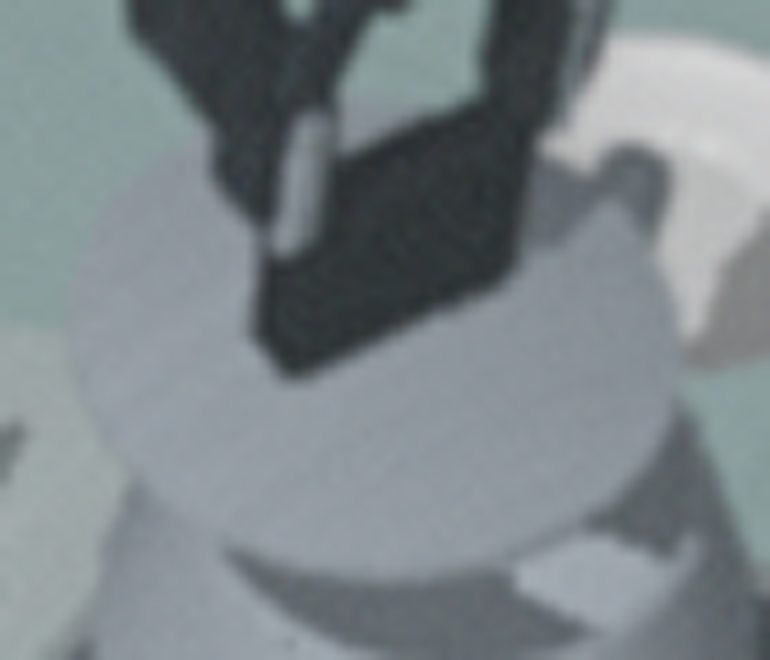

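View pics/lw21.png

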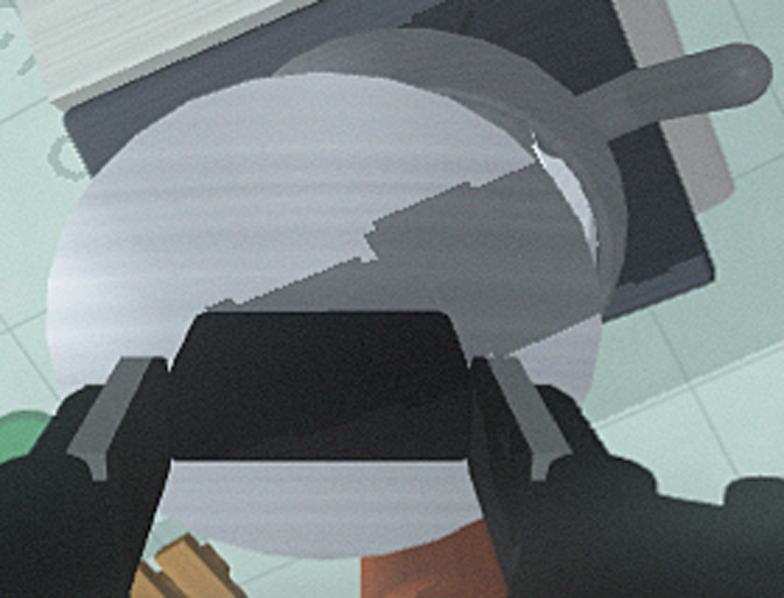

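Run:
```python
from h import *
s=load('scene21');w=load('wrist21');o=get_obs()
E=cv2.fitEllipse(np.array([(68,300),(77,380),(130,468),(220,545),(370,580),(500,560),(600,512),(660,440),(685,360),(660,270),(108,205),(165,158),(390,100),(615,195)],np.float32));c=(335+E[0][0]/11,105+E[0][1]/11)
L=onz(s,[c],.248)[0];print(E,'scene lid',L,'vs tcp',L-o['eef_pos'])
Ew=cv2.fitEllipse(np.array([(47,315),(60,235),(110,160),(180,110),(260,82),(340,72),(440,92),(520,135),(575,200),(600,280),(585,390),(325,557),(240,545),(430,540),(170,500)],np.float32));cw=(210+Ew[0][0]/2.8,140+Ew[0][1]/2.6)
Lw=onz(w,[cw],.248)[0];print(Ew,'wrist lid',Lw,'vs tcp',Lw-o['eef_pos'])
print('move by scene',np.array([.5898,.2353])-L[:2],'move by wrist+avg',np.array([.587,.236])-Lw[:2])
```

```text
((375.0251770019531, 338.96087646484375), (479.79931640625, 615.6321411132812), 95.6335220336914) scene lid [0.57869481 0.21489905 0.248     ] vs tcp [ 0.00534921 -0.00343472 -0.01858666]
((326.9716796875, 312.73223876953125), (482.89434814453125, 555.6221923828125), 90.49433898925781) wrist lid [0.56998442 0.22119226 0.248     ] vs tcp [-0.00336117  0.00285849 -0.01858666]
move by scene [0.01110519 0.02040095] move by wrist+avg [0.01701558 0.01480774]
```

The single-view estimates disagree by several mm because of the calibration. I'll measure lid against rim in the same view at a small gap, where the bias cancels, so I'm lowering to just above the rim.

Call:
drive_tool(
  deltas=[
    [[0.005,0.007,0],0],
    [[0.005,0.006,-0.008],0],
    [[0.003,0.005,-0.01],0],
    [[0,0,-0.008],0],
    [[0,0,-0.005],0],
    [[0,0,0],0],
  ],
)

```text
time_s: 20.6
eef_pos: [0.5866, 0.2361, 0.2328]
eef_rot: [-0.015, 0.25, 0.968, -0.014]
wrist_force: [-0.8, -0.6, -2.8]
opening: 0.57
```

Run:
```python
from h import *
o=get_obs();q=o['eef_rot'];M=R.from_quat([q[1],q[2],q[3],q[0]]).as_matrix();print(o['eef_pos'],o['wrist_force'],'jaw ang',np.arctan2(M[1,1],M[0,1]),'tool z',M[:,2].round(3))
s=snap('scene','scene22');w=snap('wrist','wrist22')
a=cv2.resize(s['frame'][110:180,335:415,::-1],(800,600),interpolation=cv2.INTER_CUBIC);cv2.imwrite('pics/l22.png',a)
f=w['frame'][:,:,::-1];cv2.imwrite('pics/lw22.png',cv2.resize(f[140:370,210:490],None,fx=2.8,fy=2.6,interpolation=cv2.INTER_CUBIC))
```

```text
[0.58660019 0.2361035  0.23277968] [-0.80302661 -0.59751911 -2.78419272] jaw ang 1.0649305112203202 tool z [-0.036 -0.02  -0.999]
```

View pics/l22.png

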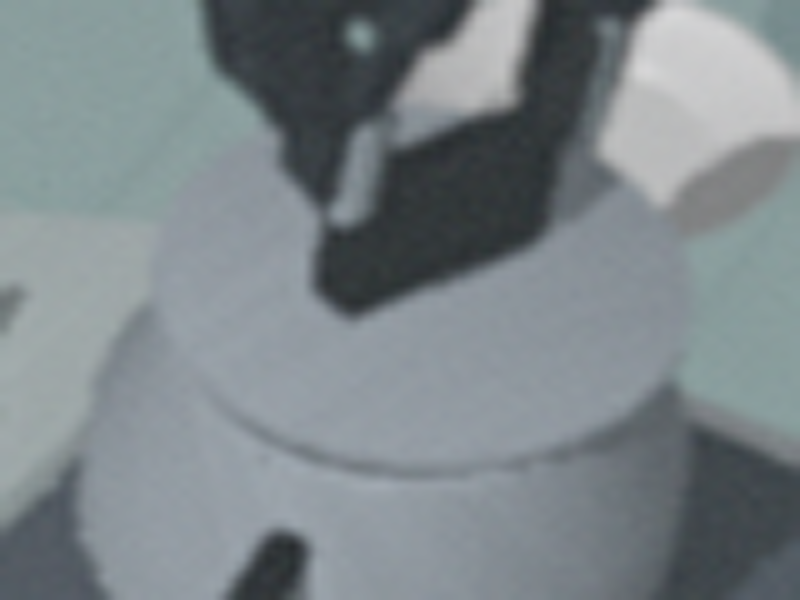

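View pics/lw22.png

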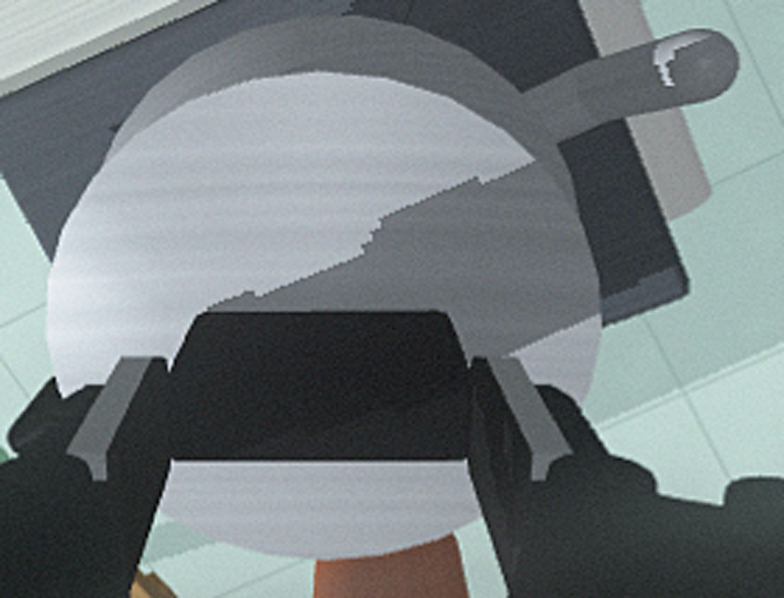

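Run:
```python
from h import *
s=load('scene22');w=load('wrist22');o=get_obs()
E=cv2.fitEllipse(np.array([(150,270),(160,320),(205,385),(290,440),(420,472),(550,455),(640,405),(685,340),(690,280),(660,215),(215,160),(170,215),(420,105)],np.float32));c=(335+E[0][0]/10,110+E[0][1]/(600/70))
for z in (.2145,.2045):
    L=onz(s,[c],z)[0];print('scene lid',L.round(4),'vs tcp',(L-o['eef_pos']).round(4),'to rim',(np.array([.5898,.2353])-L[:2]).round(4))
# wrist: lid and pot-body
W=lambda p:[(210+x/2.8,140+y/2.6) for x,y in p]
lid=W([(47,315),(60,235),(110,155),(180,105),(260,80),(330,72),(440,94),(520,140),(575,210),(602,300),(590,390),(325,557),(240,545),(430,540),(170,500)])
El=cv2.fitEllipse(np.array(lid,np.float32));print('wl',El, onz(w,[El[0]],.2145))
arc=W([(108,152),(150,92),(190,60),(230,38),(280,22),(340,15),(400,22),(440,37),(480,57),(520,92)])
for z in (.13,.14,.15):
    P=onz(w,arc,z)[:,:2];A=np.c_[2*P,np.ones(len(P))];x=np.linalg.lstsq(A,(P**2).sum(1),rcond=None)[0];print(z,'pot circ',x[:2].round(4),'r',np.sqrt(x[2]+x[:2]@x[:2]).round(4))
```

```text
scene lid [0.5923 0.2323 0.2145] vs tcp [ 0.0053 -0.0039 -0.0194] to rim [-0.0025  0.003 ]
scene lid [0.5893 0.2405 0.2045] vs tcp [ 0.0022  0.0044 -0.0294] to rim [ 0.0005 -0.0052]
wl ((326.6196594238281, 260.4043273925781), (185.60287475585938, 198.86451721191406), 100.788818359375) [[0.58371177 0.23871391 0.2145    ]]
0.13 pot circ [0.59   0.2354] r 0.0736
0.14 pot circ [0.5879 0.2367] r 0.0708
0.15 pot circ [0.5858 0.2381] r 0.0681
```

The scene view asks for a shift of (−2.5, +3) mm and the wrist view about (+3, −1.5) mm. They bracket zero and sit inside the 6 mm play, so I'll lower straight down, watching the force.

Call:
drive_tool(
  deltas=[
    [[0,0.0005,-0.004],0],
    [[0,0.0005,-0.004],0],
    [[0,0,-0.002],0],
    [[0,0,0],0],
  ],
)

```text
time_s: 21.1
eef_pos: [0.5876, 0.2371, 0.2244]
eef_rot: [-0.013, 0.251, 0.968, -0.013]
wrist_force: [-0.4, -0.9, -1.8]
opening: 0.579
```

Call:
drive_tool(
  deltas=[
    [[0,0,-0.003],0],
    [[0,0,-0.002],0],
    [[0,0,0],0],
  ],
)

```text
time_s: 21.4
eef_pos: [0.5877, 0.2371, 0.2193]
eef_rot: [-0.013, 0.251, 0.968, -0.013]
wrist_force: [0.5, 0.1, -2.7]
opening: 0.573
```

Call:
drive_tool(
  deltas=[
    [[0,0,-0.002],0],
    [[0,0,0],0],
  ],
)

```text
time_s: 21.6
eef_pos: [0.5877, 0.237, 0.2171]
eef_rot: [-0.013, 0.251, 0.968, -0.013]
wrist_force: [-0.4, -0.6, -2.9]
opening: 0.575
```

No contact, although the boss should be about 8 mm into the mouth by now. I'll check with a look.

Run:
```python
from h import *
s=snap('scene','scene23');w=snap('wrist','wrist23')
a=cv2.resize(s['frame'][110:180,335:415,::-1],(800,600),interpolation=cv2.INTER_CUBIC);cv2.imwrite('pics/l23.png',a)
```

```text
(no output)
```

View pics/l23.png

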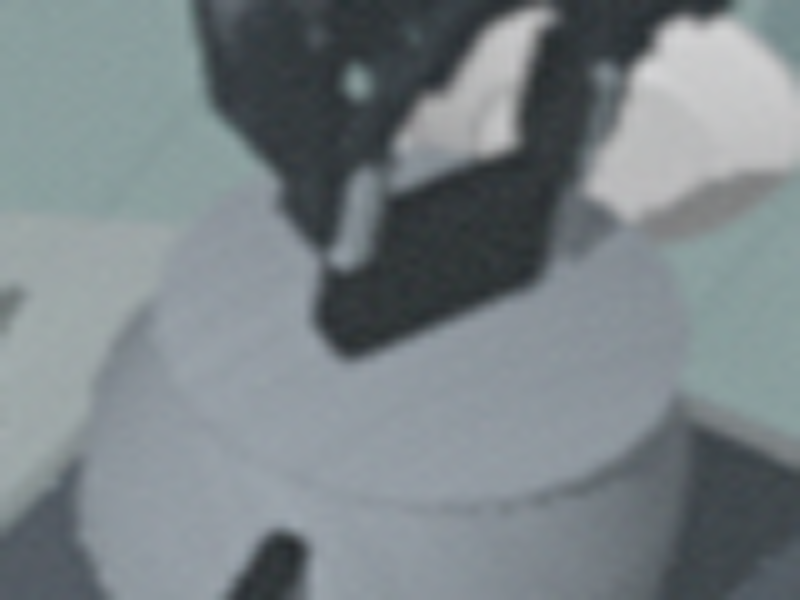

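Call:
drive_tool(
  deltas=[
    [[0,0,-0.001],0],
    [[0,0,-0.001],0],
    [[0,0,0],0],
  ],
)

```text
time_s: 22.0
eef_pos: [0.5881, 0.2371, 0.2159]
eef_rot: [-0.012, 0.251, 0.968, -0.013]
wrist_force: [-0.1, -0.3, -1.1]
opening: 0.576
```

Call:
drive_tool(
  deltas=[
    [[0,0,-0.0015],0],
    [[0,0,0],0],
  ],
)

```text
time_s: 22.2
eef_pos: [0.5886, 0.2373, 0.2158]
eef_rot: [-0.012, 0.251, 0.968, -0.013]
wrist_force: [0.3, 0.3, -2.2]
opening: 0.574
```

Call:
drive_tool(
  deltas=[
    [[0,0,-0.002],0],
    [[0,0,-0.001],0],
  ],
)

```text
time_s: 22.4
eef_pos: [0.5895, 0.2372, 0.2154]
eef_rot: [-0.01, 0.251, 0.968, -0.012]
wrist_force: [-3.1, -1.8, 4.6]
opening: 0.573
```

Run:
```python
from h import *
for i in range(3):
    o=get_obs();print(o['eef_pos'].round(4),o['wrist_force'].round(2),o['torque'].round(3));camera('top')
```

```text
[0.5895 0.2372 0.2154] [-3.07 -1.76  4.62] [-0.198  0.334  0.01 ]
[0.5895 0.2372 0.2153] [-2.47 -1.48  6.04] [-0.089  0.373  0.041]
[0.5895 0.2372 0.2153] [-2.98 -0.56  6.92] [-0.108  0.368 -0.011]
```

Contact at TCP z = 0.2153, against 0.2155 predicted for a fully seated lid. Releasing.

Call:
drive_tool(
  deltas=[
    [[0,0,0.0003],0],
    [[0,0,0],0],
    [[0,0,0],0],
    [[0,0,0],0],
  ],
  gripper=0.75,
)

```text
time_s: 22.95
eef_pos: [0.59, 0.2374, 0.2155]
eef_rot: [-0.01, 0.251, 0.968, -0.012]
wrist_force: [0.2, 0.8, 0.1]
opening: 0.75
```

Call:
drive_tool(
  deltas=[
    [[0,0,0],0],
    [[0,0,0],0],
    [[0,0,0.01],0],
    [[0,0,0.03],0],
    [[0,0,0.04],0],
    [[-0.01,0,0.04],0],
    [[-0.02,-0.01,0.02],0],
    [[0,0,0],0],
  ],
  gripper=0.9,
)

```text
time_s: 23.75
eef_pos: [0.5574, 0.2267, 0.3619]
eef_rot: [-0.011, 0.251, 0.968, -0.012]
wrist_force: [-0.4, 0.3, 0.2]
opening: 0.897
```

Run:
```python
from h import *
print(get_obs()['eef_pos'])
s=snap('scene','scene24');w=snap('wrist','wrist24');t=snap('top','top24')
a=cv2.resize(s['frame'][110:180,335:415,::-1],(500,437),interpolation=cv2.INTER_CUBIC);cv2.imwrite('pics/l24.png',a)
```

```text
[0.55743125 0.22670319 0.36187181]
```

View pics/l24.png

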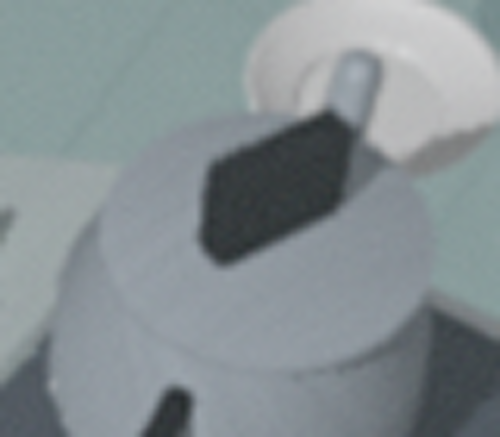

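View pics/wrist24.png

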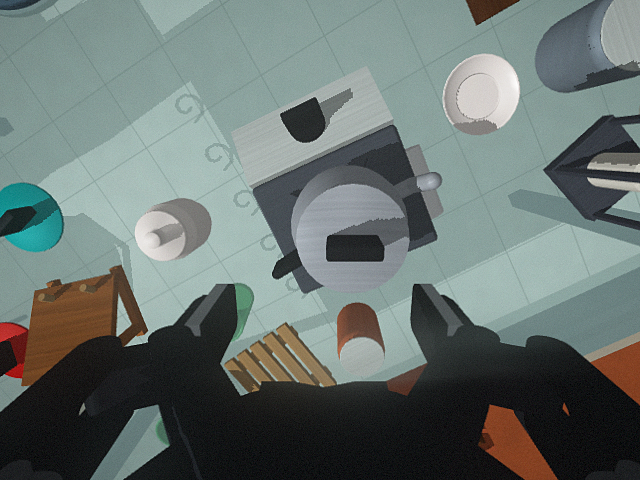

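Lid released on the pot. I'll move clear for an unobstructed check.

Call:
drive_tool(
  deltas=[
    [[-0.03,-0.03,0],0],
    [[-0.03,-0.04,0],0],
    [[-0.03,-0.04,0],0],
    [[-0.02,-0.045,0],0],
    [[-0.02,-0.045,0],0],
    [[0,-0.045,0],0],
    [[0,-0.04,0],0],
    [[0,0,0],0],
  ],
)

```text
time_s: 24.7
eef_pos: [0.4196, -0.0639, 0.3382]
eef_rot: [-0.028, 0.249, 0.968, -0.016]
wrist_force: [0.1, 0.5, 0.1]
opening: 0.9
```

Run:
```python
from h import *
print(get_obs()['eef_pos'])
s=snap('scene','scene25');t=snap('top','top25')
a=cv2.resize(s['frame'][120:200,330:430,::-1],(700,560),interpolation=cv2.INTER_CUBIC);cv2.imwrite('pics/fs.png',a)
a=cv2.resize(t['frame'][205:275,195:285,::-1],(630,490),interpolation=cv2.INTER_CUBIC);cv2.imwrite('pics/ft.png',a)
```

```text
[ 0.41963392 -0.06387661  0.3381674 ]
```

View pics/fs.png

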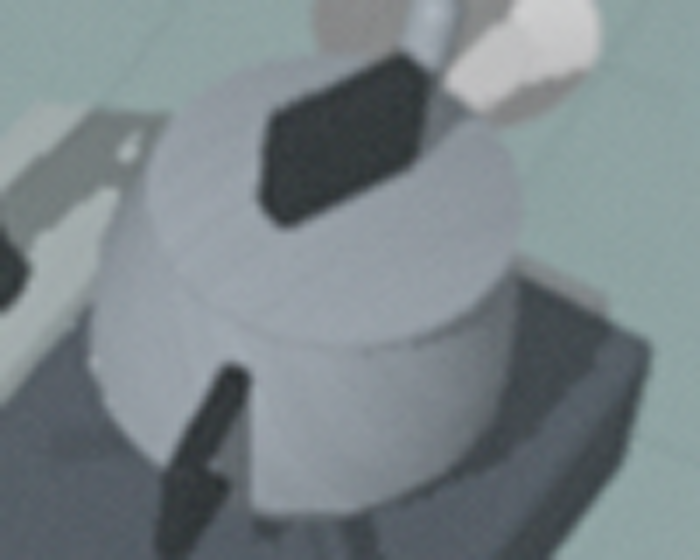

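View pics/ft.png

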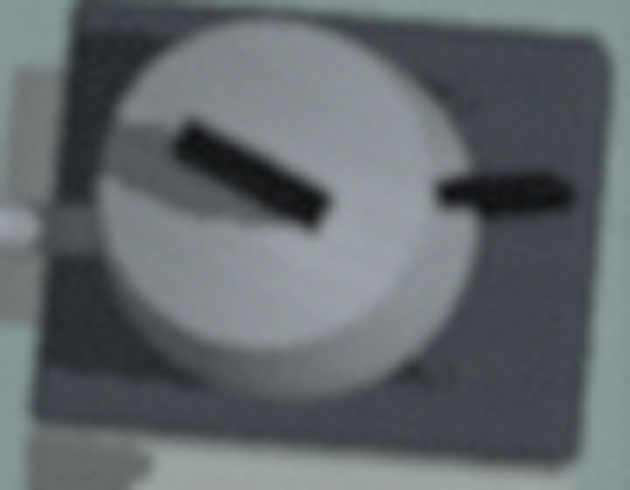

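The top view shows the lid circle at crop (266,185) and the rim earlier at (261,202), so it may sit about 6 mm towards +x. I'll compute that.

Run:
```python
from h import *
t=load('top25');s=load('scene25');fe=lambda p:cv2.fitEllipse(np.array(p,np.float32))
T=lambda p:(195+p[0]/7,205+p[1]/7);S=lambda p:(330+p[0]/7,120+p[1]/7)
lt=fe([(100,175),(433,190),(275,17),(255,352),(150,65),(200,32),(350,37),(405,90),(425,130),(410,270),(340,335),(150,300),(115,240)])
ls=fe([(147,190),(165,130),(210,85),(300,55),(522,200),(510,250),(470,300),(370,347),(290,335),(220,300),(175,255),(490,125),(460,100)])
print(lt,ls)
a=onz(t,[T(lt[0])],.198)[0];b=onz(s,[S(ls[0])],.198)[0]
print('top lid',a,'d',a[:2]-[.5838,.2365]);print('scene lid',b,'d',b[:2]-[.5898,.2353])
print('diam',np.linalg.norm(np.diff(onz(t,[T((100,175)),T((433,190))],.198),axis=0)),np.linalg.norm(np.diff(onz(t,[T((275,17)),T((255,352))],.198),axis=0)))
```

```text
((268.0726013183594, 183.7204132080078), (331.10784912109375, 335.4065246582031), 169.53182983398438) ((335.4678039550781, 197.87603759765625), (287.77734375, 371.1661682128906), 98.96503448486328)
top lid [0.5900951  0.23374893 0.198     ] d [ 0.0062951  -0.00275107]
scene lid [0.59461736 0.23501741 0.198     ] d [ 0.00481736 -0.00028259]
diam 0.11705124827420668 0.11873962985691004
```

Run:
```python
from h import *
s=load('scene25');t=load('top25')
a=np.linspace(0,2*np.pi,60,endpoint=False);c=np.array([.5946,.235,.198])
for tx,ty in((0,0),(.1,0),(-.1,0),(0,.1),(0,-.1)):
    P=c+R.from_euler('xyz',[tx,ty,0]).apply(np.c_[.058*np.cos(a),.058*np.sin(a),0*a])
    e=cv2.fitEllipse(((proj(s,P)-[330,120])*7).astype(np.float32));print(tx,ty,np.round(e[1],1),round(e[1][0]/e[1][1],3),round(e[2],1))
f=load('wrist24')['frame'][:,:,::-1];cv2.imwrite('pics/fw.png',cv2.resize(f[150:310,260:460],None,fx=4,fy=3.7,interpolation=cv2.INTER_CUBIC))
```

```text
0 0 [290.8 379.9] 0.766 96.5
0.1 0 [312.5 380.3] 0.822 92.2
-0.1 0 [266.1 379.6] 0.701 99.7
0 0.1 [298.7 379. ] 0.788 105.3
0 -0.1 [280.  380.9] 0.735 88.6
```

View pics/fw.png

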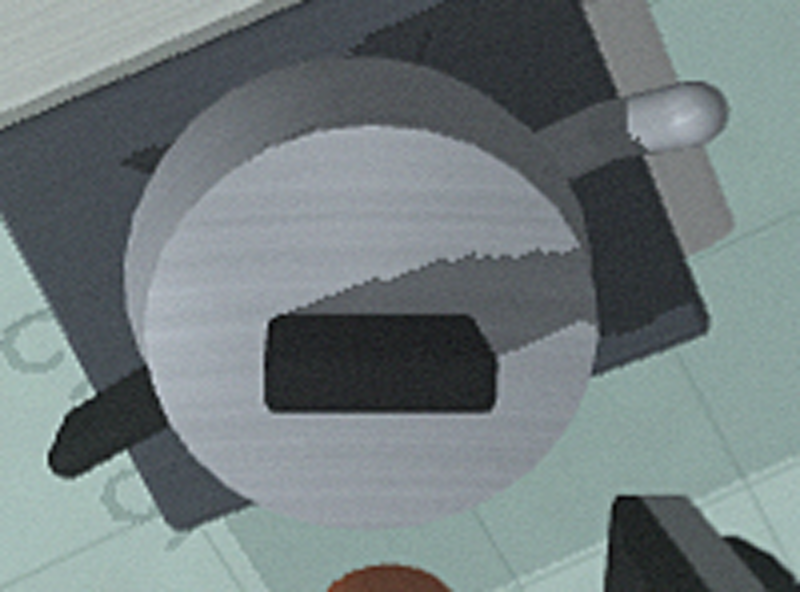

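The tilt check gives an ellipse ratio of 0.775 against 0.766 for a level lid, so it looks seated. Both fixed cameras put the lid about 5 mm towards +x. There's time, so I'll regrasp, lift it a couple of mm and shift it about 3 mm towards −x for margin.

Call:
drive_tool(
  deltas=[
    [[0,0.04,0],0],
    [[0,0.045,0],0],
    [[0.02,0.045,0],0],
    [[0.02,0.045,0],0],
    [[0.03,0.04,0],0],
    [[0.03,0.04,0],0],
    [[0.03,0.03,0],0],
    [[0.02,0.01,0],0],
    [[0,0,0],0],
  ],
)

```text
time_s: 25.7
eef_pos: [0.563, 0.2569, 0.3296]
eef_rot: [-0.035, 0.24, 0.97, -0.016]
wrist_force: [-0.6, -0.2, -0.1]
opening: 0.898
```

The tool has picked up about 4° of lean on these moves, so a regrasp could disturb a lid that is already seated. The boss (84 mm in a 96 mm mouth) can't be more than 6 mm off centre, and the limit is 8 mm. I'll run one more height check and leave the lid alone.

Run:
```python
from h import *
t=load('top25');s=load('scene25')
L=tri([(t,(195+268.07/7,205+183.72/7)),(s,(330+335.47/7,120+197.88/7))]);print('lid',L[0].round(4),L[1],'rim earlier [.5863,.2388,.1889]')
c=snap('scene','scene26');f=c['frame'][:,:,::-1];cv2.imwrite('pics/f26.png',f)
a=snap('wrist','wrist26')
```

```text
lid [0.5922 0.2353 0.1958] [np.float64(0.002220947888790251), np.float64(0.0022209478887902315)] rim earlier [.5863,.2388,.1889]
```

View pics/f26.png

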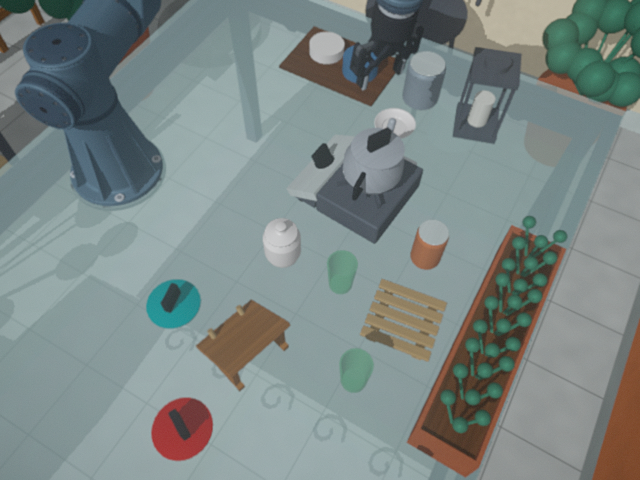

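View pics/wrist26.png

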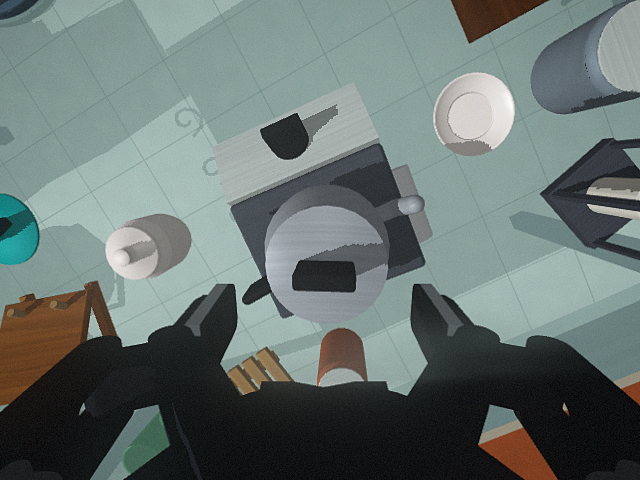

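```bash
python3 -c "
from bench import get_obs,hand_in
o=get_obs();print(o['time_s'],o['wrist_force']);print(hand_in())"
```

```text
25.8 [-1.20550557  0.35730475  0.30125   ]
the job is handed in; nothing more can be done
None
```

The gas is off and the lid is on the teapot. I handed the job in at 25.8 s with the gripper clear of everything. The hand-in gives no verdict.

**Knob:** I pushed the grip bar clockwise with the shut fingers. The first pass went over the top of it without touching. On the second it turned until the push built to about 19 N with no further motion. In the picture the bar then lay along the panel's edge to about 0.03 rad.

**Lid:** I took it from the rest by the ends of its bar and pressed it level on a clear patch of table. It slipped in the jaws there and ended flat. I regrasped it, lowered it onto the pot and released it.

**Last checks:**
- **Seated:** the lid touched down at 0.2153 m tool height, against 0.2155 m predicted for fully seated. One two-camera check disagreed, reading the lid about 4 mm high; those readings are only good to several mm.
- **Level:** the lid's outline had a ratio of 0.775 against 0.766 for a level one, so about level, to roughly ±0.03 rad.
- **Centred (weakest point):** the fixed views put the lid 5–7 mm off towards +x, against the 8 mm limit. The wrist view had suggested almost no offset. If it is seated, the boss's fit allows at most 6 mm. I went back to re-centre it, but the tool had picked up about a 4° lean, so I left it rather than risk disturbing it.
- **Other things:** the teapot looked unmoved, and so did the glasses, jar, trivet, tin and saucer; I judged these by eye only.

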